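Weigh two counterweights, load the heavier into the belt take-up jig

TASK

Stand the two look-alike counterweights gently on opposite pans of the balance, let go and let the beam settle to see which is heavier. Then stand the heavier one in the jig's trough, slide it against the carriage's pusher until the carriage is fully home and press it there firmly for a second, with about 14 N (at least 10, never more than 20), then leave it standing against the pusher. Leave the lighter one on its pan, keep both upright, press the pans with no more than 20 N, and leave everything else on the table where it is.

Things in the scene. Friction and masses are not known exactly. Their poses are not given: they have to be found in the camera images.
- weight_p: One of two look-alike dark steel counterweights; which is heavier is not told (one is cored inside; about 0.3 kg and 0.4 kg). Upright: a cylinder 44 mm dia. and 30 mm high, with a round grip knob 20 mm dia. and 28 mm tall on top (58 mm in all). Origin at the centre of its underside, z up.
- weight_q: One of two look-alike dark steel counterweights; which is heavier is not told (one is cored inside; about 0.3 kg and 0.4 kg). Upright: a cylinder 44 mm dia. and 30 mm high, with a round grip knob 20 mm dia. and 28 mm tall on top (58 mm in all). Origin at the centre of its underside, z up.
- beam (a joint): Tilt of the balance beam in rad: 0 level (a weak spring brings the empty beam back), positive when the left pan (the balance's +y side) is down, stops at -0.1 and 0.1. With the two weights on the pans it goes to the stop on the heavier one's side.
- balance: Grey equal-arm balance, base 100 x 290 x 20 mm, fixed. Origin under its base's centre; the beam runs along its y axis, pans at 110 mm either side. White scale plate and needle at the middle, top 120 to 135 mm above the table, facing -x.
- pan_left: Left (+y) balance pan: a flat steel disc 92 mm dia., 5 mm thick, always level. Origin on its pin at the beam's end, 20 mm under the pan's upper face. With the beam level the pan's upper face is 98 mm above the table; it is damped, goes 11 mm down or up with the beam and yields to a light touch until the beam meets its stop, or until the load on the other pan is overcome.
- pan_right: Right (-y) balance pan: a flat steel disc 92 mm dia., 5 mm thick, always level. Origin on its pin at the beam's end, 20 mm under the pan's upper face. With the beam level the pan's upper face is 98 mm above the table; it is damped, goes 11 mm down or up with the beam and yields to a light touch until the beam meets its stop, or until the load on the other pan is overcome.
- pan_left_top (a point): Centre of the left pan's upper face, z up.
- pan_right_top (a point): Centre of the right pan's upper face, z up.
- jig: Fixed belt take-up jig: aluminium base plate 210 (x) x 100 (y) x 15 mm high, origin under its centre. Two side rails, 14 mm high above the plate, make a trough 47 mm wide along x, open above, from x = -105 mm up to a blue end block at x = 75 to 95 mm (its top is 41 mm above the table). The trough is only 3 mm wider than the weight: one set down off the middle line rests on a square-edged rail, 14 mm too high. The weight slides in the trough towards +x.
- trough (a point): Point on the trough's floor (15 mm above the table), on its middle line, 45 mm to the -x side of the jig's origin: a good place to stand the weight down. Axes as the jig.
- carriage: Sliding carriage in the trough: a steel pusher plate, 12 x 44 x 30 mm high, upright across the trough 0.5 mm over its floor, with a rod behind. Origin at the foot of the pusher's front face (the -x side, which the weight meets). It slides along the jig's x: the face is from 20 mm (foremost) to 50 mm (fully home, rigid stop; 47.5 mm counts as home) to the +x side of the jig's origin. It is stiff: some 4 N of friction, no spring, it stays where it is left.
- pusher_face (a point): Middle of the pusher's front face, 14 mm above its foot. A weight standing against it in the trough has its axis 22 mm from here.
- jar: Bystander: closed jar, 60 mm dia., 90 mm tall; origin at its underside. Leave it alone.
- can: Bystander: plain metal can, 56 mm dia., 130 mm tall; origin at its underside. Leave it alone.
- bearing: Bystander: ball-bearing-like steel ring lying flat, 52 mm dia., 15 mm high; origin at its underside. Leave it alone.
- spacer: Bystander: aluminium block 20 x 30 x 16 mm high; origin at its underside. Leave it alone.
- screwdriver: Bystander: screwdriver lying along its x axis; origin at its underside. Leave it alone.
- wrench: Bystander: spanner lying along its x axis; origin at its underside. Leave it alone.
Mind the look-alikes: they are no part of the job. What is shaped like the weight_q but orange, turquoise or yellow is not meant.

How it is judged:
On the way, in this order (a step that is already met when the one before it is completed fails the run):
1. both weights stand released and at rest on opposite pans, the beam settled (((horizontal distance between weight_q and pan_left_top below 0.032 m and z of weight_q in the frame of pan_left_top between -0.006 and 0.008 m and angle between each of weight_q, weight_p's own z axis and vertical below 0.15 rad and horizontal distance between weight_p and pan_right_top below 0.032 m and z of weight_p in the frame of pan_right_top between -0.006 and 0.008 m) or (horizontal distance between weight_q and pan_right_top below 0.032 m and z of weight_q in the frame of pan_right_top between -0.006 and 0.008 m and angle between each of weight_q, weight_p's own z axis and vertical below 0.15 rad and horizontal distance between weight_p and pan_left_top below 0.032 m and z of weight_p in the frame of pan_left_top between -0.006 and 0.008 m)) and contact force between the fingers and weight_q below 0.1 N and linear speed of each of weight_q, weight_p below 0.02 m/s and contact force between the fingers and weight_p below 0.1 N and velocity of joint beam between -0.05 and 0.05 rad/s), for 0.4 s.
2. the heavier weight presses the carriage home with 10 to 20 N for 0.4 s, the lighter (under 3.5 N) still on a pan (((x of pusher_face in the frame of jig above 0.0475 m and horizontal distance between weight_p and pusher_face below 0.0245 m and z of weight_p in the frame of jig between 0.012 and 0.018 m and angle between weight_p's own z axis and vertical below 0.15 rad and contact force between weight_p and carriage between 10 and 20 N and ((horizontal distance between weight_q and pan_left_top below 0.032 m and z of weight_q in the frame of pan_left_top between -0.006 and 0.008 m and angle between weight_q's own z axis and vertical below 0.15 rad and contact force between weight_q and pan_left below 3.5 N) or (horizontal distance between weight_q and pan_right_top below 0.032 m and z of weight_q in the frame of pan_right_top between -0.006 and 0.008 m and angle between weight_q's own z axis and vertical below 0.15 rad and contact force between weight_q and pan_right below 3.5 N))) or (x of pusher_face in the frame of jig above 0.0475 m and horizontal distance between weight_q and pusher_face below 0.0245 m and z of weight_q in the frame of jig between 0.012 and 0.018 m and angle between weight_q's own z axis and vertical below 0.15 rad and contact force between weight_q and carriage between 10 and 20 N and ((horizontal distance between weight_p and pan_left_top below 0.032 m and z of weight_p in the frame of pan_left_top between -0.006 and 0.008 m and angle between weight_p's own z axis and vertical below 0.15 rad and contact force between weight_p and pan_left below 3.5 N) or (horizontal distance between weight_p and pan_right_top below 0.032 m and z of weight_p in the frame of pan_right_top between -0.006 and 0.008 m and angle between weight_p's own z axis and vertical below 0.15 rad and contact force between weight_p and pan_right below 3.5 N))))), for 0.4 s.
At the end, for the whole second after the job is handed in: Heavier weight upright and released on the trough floor, axis within 24.5 mm of the pusher face, that face at least 47.5 mm to the +x side of the jig origin (home); lighter one (under 3.5 N) upright and released on a pan, axis within 32 mm of its centre; both at rest (((x of pusher_face in the frame of jig above 0.0475 m and horizontal distance between weight_p and pusher_face below 0.0245 m and z of weight_p in the frame of jig between 0.012 and 0.018 m and angle between weight_p's own z axis and vertical below 0.15 rad and ((horizontal distance between weight_q and pan_left_top below 0.032 m and z of weight_q in the frame of pan_left_top between -0.006 and 0.008 m and angle between weight_q's own z axis and vertical below 0.15 rad and contact force between weight_q and pan_left below 3.5 N) or (horizontal distance between weight_q and pan_right_top below 0.032 m and z of weight_q in the frame of pan_right_top between -0.006 and 0.008 m and angle between weight_q's own z axis and vertical below 0.15 rad and contact force between weight_q and pan_right below 3.5 N))) or (x of pusher_face in the frame of jig above 0.0475 m and horizontal distance between weight_q and pusher_face below 0.0245 m and z of weight_q in the frame of jig between 0.012 and 0.018 m and angle between weight_q's own z axis and vertical below 0.15 rad and ((horizontal distance between weight_p and pan_left_top below 0.032 m and z of weight_p in the frame of pan_left_top between -0.006 and 0.008 m and angle between weight_p's own z axis and vertical below 0.15 rad and contact force between weight_p and pan_left below 3.5 N) or (horizontal distance between weight_p and pan_right_top below 0.032 m and z of weight_p in the frame of pan_right_top between -0.006 and 0.008 m and angle between weight_p's own z axis and vertical below 0.15 rad and contact force between weight_p and pan_right below 3.5 N)))) and contact force between the fingers and weight_p below 0.1 N and linear speed of each of weight_p, weight_q below 0.02 m/s and contact force between the fingers and weight_q below 0.1 N); the robot touches nothing.
It fails at once if a weight pressed on the pusher with more than 20 N (contact force between any of weight_q, weight_p and carriage above 20 N).
It fails at once if a pan pressed with more than 20 N by a weight or the robot (contact force between any of weight_q, weight_p, the arm, the fingers and pan_left above 20 N or contact force between any of weight_q, weight_p, the arm, the fingers and pan_right above 20 N).
It fails at once if a weight tipped over (more than 0.6 rad) (angle between any of weight_q, weight_p's own z axis and vertical above 0.6 rad).
It fails at once if another thing on the table moved by more than 20 mm (distance of any of jar, can, bearing, spacer, screwdriver, wrench from where it was at the start of the episode above 0.02 m).
It also fails if it takes over 72 s, if anything falls off the work surface, if the arm or the gripper's body presses on something with over 40 N, if the wrist force passes 120 N, or if a joint passes its speed limit or range.

ROBOT

A 7-joint arm with a two-finger parallel gripper is mounted at the origin on the work surface. World frame = base frame: x ahead of the robot, y to its left, z up, the work surface at z = 0. Lengths are in m, angles in rad, forces in N, time in s.
With the tool pointing down it reaches from about 0.4 to 0.875 m from the base axis. Payload 4.4 kg.
Tool frame: the origin (TCP) lies between the finger pads; the fingertips stand 11 mm ahead of it and the grasp point (between the pads) lies 8 mm behind it; z points along the fingers, x is the direction in which the jaws open and shut, and the axes are right-handed (so a half turn about z gives the same grasp; the last joint's range is limited). The gripper opens to 85 mm and grips with 20 to 120 N. Pads are 22 mm wide; open, the fingers measure 114 mm over their backs; the gripper's body (76 mm by 85 mm) begins 54 mm behind the grasp point. The pads swing forward as they close: fully open they stand 13 mm farther back than shut.
Start: joints at [1.073, 0.628, 0.038, 1.517, -0.027, 0.996, -0.02], TCP at [0.272, -0.59, 0.242] pointing down, gripper open.
Joint ranges: [-3.06, 3.06], [-0.37, 2.12], [-1.25, 1.32], [0.18, 2.47], [-1.1, 4.24], [0.23, 1.98], [-2.94, 2.94]. Speed limits (rad/s): [2.57, 2.57, 3.14, 3.14, 3.14, 3.14, 3.14].

INTERFACE

Orientations are given as a rotation vector (axis times angle).
In Python, from station import arm, eyes gives the robot as it stands.
- The arm moves only by the tool send_rows, never from a script. Its argument "deltas" is a list of rows, each an object with "grip": the opening, from 0 (shut) to 1 (fully open); "xyz": the shift along the tool's x, y, z in units of 0.75 m (1.0 is 0.75 m), a list of three; "turn": the turn about the tool's z in units of 90 degrees (1.0 is 90 degrees). A call has 1 to 12 rows; each row is the pose to reach, as a shift and turn from the pose commanded when the call began, along the tool's axes at that moment; what a row does not reach only later rows make up. A row lasts 1/8 s, in which the tool goes at most 62.5 mm and 10.7 degrees, less where a joint would pass 70% of its speed; a pose out of reach is approached as far as the arm can. A call with a number of a shift or a turn outside -1 to 1 is refused whole. A call with a gripper value outside its range is refused whole. The fingers move at their own pace and stop on an object; the grip force is fixed at half the most. Time passes only in rows, so rows that repeat a pose let the fingers close. It gives the time, the measured TCP pose, the force and the opening at its end, in the units of the state.
- arm.sense(): the state, without advancing time (a new reading comes with each control period).
- eyes.get_image(name): name is "side" or "top" or "wrist"; returns a dict with "pixels" (420x560x3 uint8, red, green, blue), "K" (3x3 intrinsics, pixels), "k1" (the pictures are not rectified: a ray, as slopes to the right and down, at radius r is drawn at 1 + k1 r^2 times it, then the intrinsics apply), "R" (3x3) and "t" (3): a world point X has camera coordinates R X + t; the wrist camera has in their place "mount" (4x4, takes a point from camera to tool coordinates, whose origin is the TCP and whose axes are the tool frame's). Camera axes: x right, y down, z forward; pixel columns grow to the right and rows downward; lengths in m; the calibration is good to about 2 mm. A picture is of the moment at which its call begins: read the wrist's pose just before it. There is no depth.
- arm.finish_job(): hands the job in, once; it reports no verdict.
Trained networks look in the newest picture that a camera, given by its name, has taken for a name from the list of things; names that differ only in an ending like _2 or _b are one class to them, and where a whole thing is asked for, a point or a joint stands for the part that bears it (a point fixed in the world has none). Each returns a list of dicts, best first, with "confidence" (0 to 1); they miss things now and then, are a little off and sometimes report something else, mostly with a low value. They report only what shows in the picture. A call takes as long as a camera call. They do not tell look-alikes from the thing itself.
- eyes.outline_of(camera, query): "region" (420x560 bool, what is visible of it) and "rect" ([left, top, right, bottom] in pixels, round what is visible of it).
- eyes.place_of(camera, query): "position" ([row, column] in pixels: a listed point, or the origin of a listed thing).
The state is a dict: "time": time; "q": joint angles; "joint_velocities": joint speeds; "tau": joint torques, N m; "tool_pos": TCP position; "orientation": TCP orientation; "force": force on the tool from outside, world axes, zero at the start; "torque": the same for the moment, N m; "width": finger opening in m.
Only numpy, scipy, OpenCV 4.12 (cv2) and the standard library are available. Lean on these libraries where they do the work, as an engineer would, in place of code of your own. Each camera call takes 0.05 s, during which the arm holds its last target.

## Working session

There is one attempt and no reset: what is moved stays moved. The work goes in short steps, Python scripts to look and compute and a tool call to move; the robot and the scene stay as the last step left them, time stands still between calls to the robot, and variables do not carry over. Pictures are saved under pics/ and viewed, and the job is handed in when it is done.

Besides the shell and the picture viewer there is one more tool, called after "Call:" in YAML: its name, and indented under it one key for each argument. send_rows: Moves the arm, as the interface text tells. Its arguments: {"type":"object","properties":{"deltas":{"type":"array"}},"required":["deltas"]}

```bash
ls; mkdir -p pics; cat > h.py <<'E'
import numpy as np, cv2
from scipy.spatial.transform import Rotation as Rn
from station import arm, eyes
def save(im,name):
    cv2.imwrite(f'pics/{name}.png', cv2.cvtColor(np.ascontiguousarray(im),cv2.COLOR_RGB2BGR))
def cam(im,s=None):
    if 'R' in im: return np.array(im['R']),np.array(im['t'])
    M=np.eye(4);M[:3,:3]=Rn.from_rotvec(s['orientation']).as_matrix();M[:3,3]=s['tool_pos']
    C=np.linalg.inv(M@np.array(im['mount']));return C[:3,:3],C[:3,3]
def proj(im,X,s=None):
    R,t=cam(im,s);c=R@np.array(X)+t;x,y=c[:2]/c[2];r2=x*x+y*y;f=1+im['k1']*r2
    p=np.array(im['K'])@[x*f,y*f,1];return p[:2]
def ray(im,u,v,s=None):
    K=np.array(im['K']);d=np.array([(u-K[0,2])/K[0,0],(v-K[1,2])/K[1,1]]);x=d.copy()
    for _ in range(30): x=d/(1+im['k1']*(x@x))
    R,t=cam(im,s);return -R.T@t, R.T@np.array([x[0],x[1],1])
def atz(im,u,v,z,s=None):
    o,d=ray(im,u,v,s);return o+d*(z-o[2])/d[2]
E
python3 - <<'E'
from h import *
s=arm.sense();print({k:np.round(v,3) for k,v in s.items()})
for n in ['side','top','wrist']:
    im=eyes.get_image(n);save(im['pixels'],n+'0');print(n,im['K'],im['k1'],im.get('t'))
    for q in ['weight_p','weight_q','balance','pan_left','pan_right','jig','carriage','can','jar']:
        o=eyes.outline_of(n,q);print(q,[(round(a['confidence'],2),[int(x) for x in a['rect']]) for a in o][:6])
E
```

```text
pics
{'time': np.float64(0.0), 'q': array([ 1.073,  0.629,  0.038,  1.518, -0.027,  0.996, -0.02 ]), 'joint_velocities': array([ 0.002, -0.   , -0.001,  0.001,  0.   ,  0.   ,  0.002]), 'tau': array([ 0.0000e+00, -5.6339e+01,  1.2270e+00, -1.9344e+01,  1.1000e-02,
        1.1000e-02,  0.0000e+00]), 'tool_pos': array([ 0.272, -0.59 ,  0.241]), 'orientation': array([-2.645,  1.693,  0.003]), 'force': array([-0.037, -0.071, -0.431]), 'torque': array([ 0.037, -0.034, -0.006]), 'width': np.float64(0.085)}
side [[508.31213738   0.         281.03465878]
 [  0.         508.31213738 212.27517813]
 [  0.           0.           1.        ]] -0.042669486033138596 [0.51871678 0.23443616 1.08594434]
weight_p [(0.91, [277, 327, 303, 355]), (0.77, [200, 302, 221, 331]), (0.74, [167, 281, 186, 309]), (0.58, [212, 275, 233, 299])]
weight_q [(0.91, [277, 327, 303, 355]), (0.77, [200, 302, 221, 331]), (0.74, [167, 281, 186, 309]), (0.58, [212, 275, 233, 299])]
balance [(0.48, [240, 207, 281, 235])]
pan_left [(0.81, [241, 204, 282, 236])]
pan_right [(0.9, [295, 158, 332, 184])]
jig [(0.82, [318, 126, 393
[... 590 characters left out ...]
4]), (0.55, [157, 160, 174, 177]), (0.52, [188, 154, 206, 175]), (0.48, [162, 264, 176, 278])]
balance [(0.63, [232, 174, 354, 225])]
pan_left [(0.79, [229, 173, 267, 211])]
pan_right [(0.7, [317, 184, 353, 218])]
jig [(0.77, [395, 172, 451, 258]), (0.48, [318, 183, 360, 217])]
carriage [(0.63, [412, 186, 432, 210])]
can [(0.77, [110, 143, 143, 178]), (0.46, [309, 238, 322, 319])]
jar [(0.67, [252, 118, 272, 148]), (0.53, [414, 190, 435, 208])]
wrist [[363.78851689   0.         282.84356699]
 [  0.         363.78851689 207.7538181 ]
 [  0.           0.           1.        ]] -0.06153063254085712 None
weight_p []
weight_q []
balance []
pan_left []
pan_right []
jig []
carriage []
can []
jar []
```

View pics/side0.png

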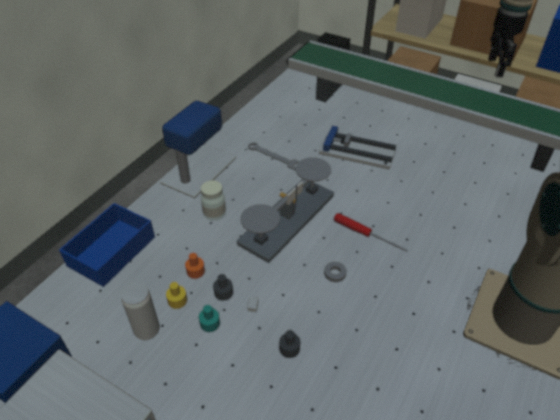

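View pics/top0.png

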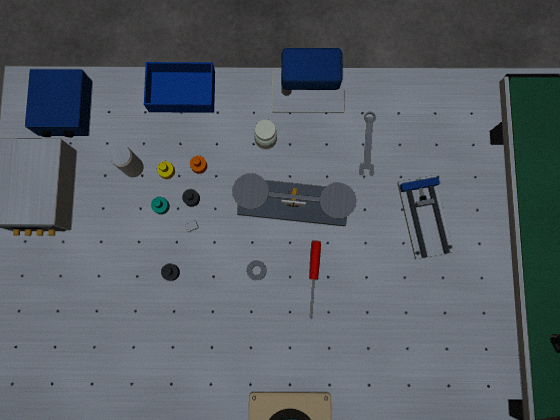

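```bash
python3 - <<'E'
import cv2,numpy as np
a=cv2.imread('pics/top0.png')[130:300,100:300];b=cv2.imread('pics/side0.png')[260:370,110:310]
cv2.imwrite('pics/topc.png',cv2.resize(a,None,fx=3.5,fy=3.5,interpolation=2))
cv2.imwrite('pics/sidec.png',cv2.resize(b,None,fx=4,fy=4,interpolation=2))
E
```

```text
(no output)
```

View pics/topc.png

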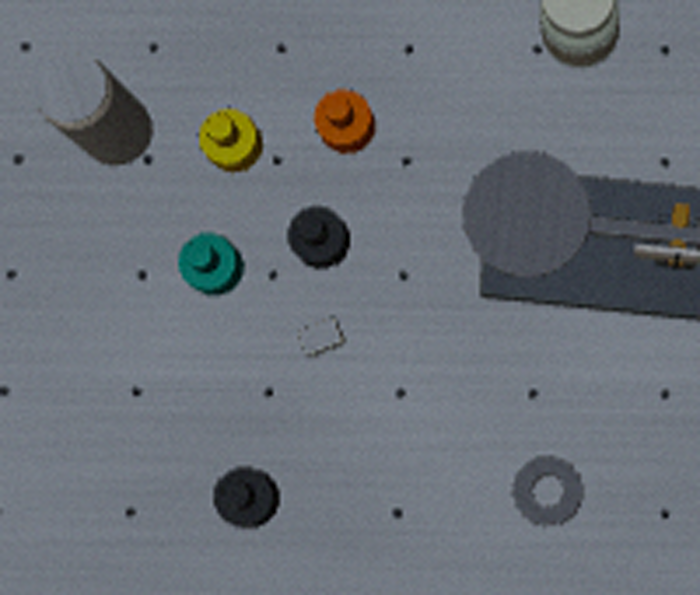

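View pics/sidec.png

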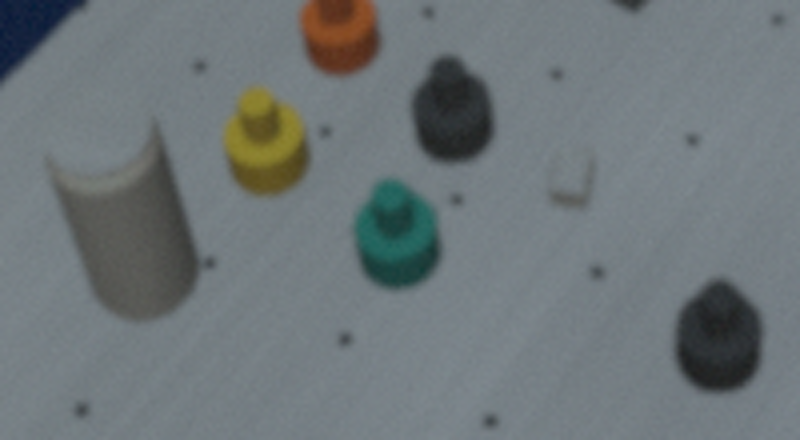

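The candidates for the weights are two dark ones at top (191,198) and (170,272). The decoys are orange (198,164), yellow (165,169) and turquoise (160,205). I choose the two dark ones, which the crops confirm. Next I measure positions.

```bash
cat >> h.py <<'E'
def tri(obs):
    # obs list of (im,u,v[,s]) -> point
    A=np.zeros((3,3));b=np.zeros(3);L=[]
    for a in obs:
        o,d=ray(*a);d=d/np.linalg.norm(d);P=np.eye(3)-np.outer(d,d);A+=P;b+=P@o;L.append((o,P))
    X=np.linalg.solve(A,b);return X,[np.linalg.norm(P@(X-o)) for o,P in L]
E
python3 - <<'E'
from h import *
T=eyes.get_image('top');S=eyes.get_image('side')
P={}
for q in ['weight_p','balance','pan_left','pan_right','pan_left_top','pan_right_top','jig','trough','carriage','pusher_face','can','jar','bearing','spacer','screwdriver','wrench']:
    a=[x for x in eyes.place_of('top',q)];b=[x for x in eyes.place_of('side',q)]
    print(q,'T',[(round(x['confidence'],2),np.round(x['position'],1).tolist()) for x in a][:5],'S',[(round(x['confidence'],2),np.round(x['position'],1).tolist()) for x in b][:5])
    for x in a[:5]:
        best=None
        for y in b[:5]:
            X,e=tri([(T,x['position'][1],x['position'][0]),(S,y['position'][1],y['position'][0])])
            if best is None or max(e)<best[1]: best=(np.round(X,4),max(e))
        if best: print('   ',best)
E
```

```text
weight_p T [(0.75, [208.4, 162.0]), (0.73, [166.2, 199.0]), (0.71, [171.9, 166.6]), (0.61, [194.5, 188.9])] S [(0.87, [271.4, 196.0]), (0.77, [349.1, 289.8]), (0.73, [300.1, 179.3]), (0.67, [320.3, 209.5]), (0.6, [291.5, 222.6])]
    (array([0.5523, 0.3184, 0.1017]), np.float64(0.0015650329892030657))
    (array([0.6871, 0.2453, 0.0009]), np.float64(0.0006678081490459916))
    (array([0.6689, 0.3313, 0.0047]), np.float64(0.0017142615050179384))
    (array([ 0.6294,  0.2878, -0.102 ]), np.float64(0.00023372144063078793))
balance T [(0.73, [200.9, 293.8]), (0.35, [144.2, 366.3])] S [(0.57, [219.2, 286.0])]
    (array([ 0.5933, -0.0121, -0.0036]), np.float64(0.00031036030088242274))
    (array([ 0.7948, -0.2754, -0.3135]), np.float64(0.05017615571550842))
pan_left T [(0.57, [192.3, 249.5])] S [(0.8, [218.9, 261.5]), (0.33, [152.2, 354.8])]
    (array([0.5951, 0.1018, 0.0969]), np.float64(0.0013807894789382392))
pan_right T [(0.67, [203.8, 422.5]), (0.63, [202.8, 335.6])] S [(0.77, [175.9, 312.0]), (0.42, [236.2, 369.4])]
    (array([ 0.6583, -0.3887, -0.172 ]), np.float64(0.043639002563
[... 1466 characters left out ...]
.47, [174.0, 310.3])]
    (array([ 0.4075,  0.0827, -0.0162]), np.float64(0.005442993718832509))
    (array([ 0.5282, -0.3537,  0.0322]), np.float64(0.02517200939347944))
    (array([0.3966, 0.2322, 0.4091]), np.float64(0.014986863579326309))
spacer T [(0.43, [226.7, 189.4])] S [(0.71, [307.8, 252.1])]
    (array([0.5203, 0.2655, 0.0025]), np.float64(0.0014006856485600232))
screwdriver T [(0.77, [276.4, 311.5])] S [(0.72, [237.2, 371.6])]
    (array([ 0.3843, -0.0597,  0.0013]), np.float64(0.007666245828443908))
wrench T [(0.69, [143.5, 369.7])] S [(0.75, [141.1, 347.6]), (0.63, [157.9, 274.9]), (0.2, [306.1, 255.3])]
    (array([ 0.7548, -0.223 , -0.0128]), np.float64(0.002640838297183401))
```

```bash
cat >> h.py <<'E'
def plan(targets,yaw=None):
    """world targets (x,y,z) [TCP]; yaw= desired tool-x yaw rad (mod pi). prints rows units"""
    s=arm.sense();R=Rn.from_rotvec(s['orientation']).as_matrix();p=np.array(s['tool_pos'])
    y0=np.arctan2(R[1,0],R[0,0]);t=0
    if yaw is not None:
        d=(yaw-y0+np.pi/2)%np.pi-np.pi/2; t=-d/(np.pi/2)
        print('yaw now',round(np.degrees(y0),2),'turn',round(t,4),'q7',round(s['q'][6],2),'q',np.round(s['q'],2))
    for T in targets: print('xyz',np.round(R.T@(np.array(T)-p)/0.75,4).tolist())
def st():
    s=arm.sense();R=Rn.from_rotvec(s['orientation']).as_matrix()
    print('t',round(s['time'],2),'pos',np.round(s['tool_pos'],4),'yaw',round(np.degrees(np.arctan2(R[1,0],R[0,0])),2),'tilt',np.round(R[2],4),'F',np.round(s['force'],2),'w',round(s['width'],4));return s
E
python3 - <<'E'
from h import *
T=eyes.get_image('top');S=eyes.get_image('side')
# dark weights: fit by silhouette mask centroid vs projected model
def model(x,y,z0):
    pts=[];a=np.linspace(0,2*np.pi,40)
    for r,h in [(.022,0),(.022,.03),(.01,.03),(.01,.058)]:
        pts+= [[x+r*np.cos(t),y+r*np.sin(t),z0+h] for t in a]
    return np.array(pts)
from scipy.optimize import least_squares
for nm,tp,sp in [('A',(191,198),(222,287)),('B',(170,272),(289,343))]:
    boxes=[]
    for im,(u,v) in ((T,tp),(S,sp)):
        g=im['pixels'].max(2).astype(int)
        w=g[v-20:v+21,u-20:u+21];m=(w<70).astype(np.uint8)
        n,l,stt,c=cv2.connectedComponentsWithStats(m);k=l[20,20] or 1+np.argmax(stt[1:,4])
        x0,y0,ww,hh=stt[k][:4];boxes.append(np.array([x0,y0,x0+ww-1,y0+hh-1])+[u-20,v-20]*2);print(boxes[-1],stt[k][4])
    def res(p):
        r=[]
        for im,b in zip((T,S),boxes):
            q=np.array([proj(im,X) for X in model(p[0],p[1],0)]);r+=list(np.r_[q.min(0),q.max(0)]-b)
        return r
    f=least_squares(res,[.55,.28]);print(nm,np.round(f.x,4),np.round(f.fun,1))
for c in [(403,183),(415,258),(450,250),(437,179)]: print(c,atz(T,*c,.0)[:2])
st()
E
```

```text
[182 189 199 206] 241
[214 275 232 299] 359
A [0.5972 0.2625] [-0.4 -0.3  0.9  1.  -1.8 -1.9  1.1  1.9]
[161 264 179 280] 255
[280 331 299 356] 415
B [0.4006 0.3096] [-0.4 -0.7  0.8  0.9 -1.6 -2.1  1.3  2.2]
(403, 183) [ 0.64326518 -0.3068085 ]
(415, 258) [ 0.44122784 -0.33080265]
(450, 250) [ 0.46276494 -0.42374694]
(437, 179) [ 0.6546341  -0.39882734]
t 3.3 pos [ 0.272  -0.5904  0.2423] yaw -65.27 tilt [ 0.  0. -1.] F [-0.25  0.67 -0.3 ] w 0.0854
```

```bash
python3 - <<'E'
from h import *
plan([(0.40,-0.2,0.28),(.597,.2625,.20)])
E
```

```text
xyz [-0.4013, -0.3728, -0.0503]
xyz [-0.8515, -0.8694, 0.0564]
```

Call:
send_rows:
  deltas:
    - {"grip": 0.5, "xyz": [-0.08, -0.075, -0.05], "turn": 0}
    - {"grip": 0.5, "xyz": [-0.16, -0.15, -0.05], "turn": 0}
    - {"grip": 0.5, "xyz": [-0.24, -0.22, -0.05], "turn": 0}
    - {"grip": 0.5, "xyz": [-0.32, -0.3, -0.05], "turn": 0}
    - {"grip": 0.5, "xyz": [-0.4, -0.37, -0.05], "turn": 0}
    - {"grip": 0.5, "xyz": [-0.85, -0.87, 0.0], "turn": 0}
    - {"grip": 0.5, "xyz": [-0.85, -0.87, 0.0], "turn": 0}
    - {"grip": 0.5, "xyz": [-0.85, -0.87, 0.0], "turn": 0}
    - {"grip": 0.5, "xyz": [-0.85, -0.87, 0.0], "turn": 0}
    - {"grip": 0.5, "xyz": [-0.85, -0.87, 0.0], "turn": 0}
    - {"grip": 0.5, "xyz": [-0.85, -0.87, 0.0], "turn": 0}
    - {"grip": 0.5, "xyz": [-0.85, -0.87, 0.056], "turn": 0}

```text
time: 4.8
tool_pos: [0.5343, 0.1054, 0.2424]
orientation: [-2.644, 1.693, -0.004]
force: [1.0, -0.3, 0.5]
width: 0.0427
```

```bash
python3 - <<'E'
from h import *
st();plan([(.597,.2625,.20)])
E
```

```text
t 4.8 pos [0.5343 0.1054 0.2424] yaw -65.27 tilt [ 8.0e-04 -2.8e-03 -1.0e+00] F [ 1.05 -0.27  0.48] w 0.0427
xyz [-0.1553, -0.1635, 0.0568]
```

Call:
send_rows:
  deltas:
    - {"grip": 0.5, "xyz": [-0.15, -0.155, 0.05], "turn": 0}
    - {"grip": 0.5, "xyz": [-0.15, -0.155, 0.05], "turn": 0}
    - {"grip": 0.5, "xyz": [-0.15, -0.155, 0.05], "turn": 0}
    - {"grip": 0.5, "xyz": [-0.15, -0.155, 0.05], "turn": 0}
    - {"grip": 0.5, "xyz": [-0.15, -0.155, 0.05], "turn": 0}

```text
time: 5.42
tool_pos: [0.5912, 0.2531, 0.204]
orientation: [2.644, -1.694, 0.001]
force: [-0.0, 0.2, 0.3]
width: 0.0421
```

```bash
python3 - <<'E'
from h import *
s=st();im=eyes.get_image('wrist');a=im['pixels'].copy()
for h in (0,.03,.058):
    p=proj(im,(.5972,.2625,h),s);print(h,p);cv2.circle(a,(int(p[0]),int(p[1])),3,(255,0,0),1)
save(a,'w1')
E
```

```text
t 5.42 pos [0.5912 0.2531 0.204 ] yaw -65.29 tilt [ 1.1e-03  9.0e-04 -1.0e+00] F [-0.02  0.24  0.33] w 0.0421
0 [275.39618733 168.1225725 ]
0.03 [274.76759453 175.42142329]
0.058 [274.06795722 183.55264978]
```

View pics/w1.png

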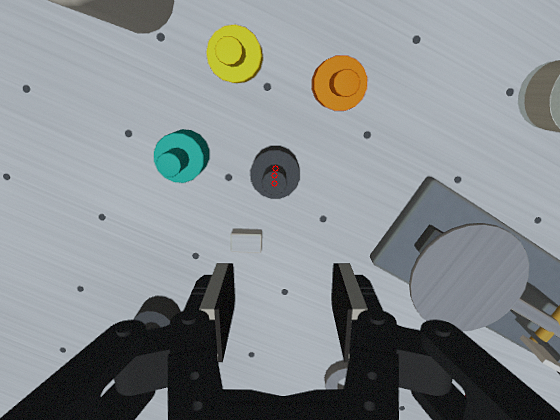

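The wrist picture shows the dark weight at (275,172), exactly under the projected marks. Descending.

```bash
python3 - <<'E'
from h import *
s=st();plan([(.5972,.2625,.08),(.5972,.2625,.0445)])
im=eyes.get_image('wrist')
for n in ['pan_left','pan_right']:
    for o in eyes.outline_of('wrist',n)[:2]:
        m=o['region'].astype(np.uint8);c=max(cv2.findContours(m,0,1)[0],key=len);e=cv2.fitEllipse(c);print(n,o['confidence'],o['rect'],e,atz(im,*e[0],.098,s))
T=eyes.get_image('top');S=eyes.get_image('side')
for I,n in((T,'top'),(S,'side')):
  for q in['pan_left','pan_right']:
    for o in eyes.outline_of(n,q)[:1]:
        m=o['region'].astype(np.uint8);c=max(cv2.findContours(m,0,1)[0],key=len);e=cv2.fitEllipse(c);print(n,q,o['confidence'],e,atz(I,*e[0],.096))
E
```

```text
t 5.47 pos [0.5914 0.2524 0.2044] yaw -65.35 tilt [ 1.2e-03  5.0e-04 -1.0e+00] F [-0.04  0.13  0.37] w 0.0432
xyz [-0.0092, -0.0128, 0.1658]
xyz [-0.0093, -0.0128, 0.2131]
pan_left 0.83 [405.9, 220.3, 528.4, 328.0] ((468.0985107421875, 275.3366394042969), (99.72666931152344, 121.59855651855469), 67.02908325195312) [0.60345909 0.10449027 0.098     ]
pan_left 0.73 [518.0, 59.6, 559.1, 131.8] ((541.3157958984375, 96.64256286621094), (44.271183013916016, 75.89293670654297), 1.7833346128463745) [0.73304405 0.13192777 0.098     ]
top pan_left 0.62 ((250.0581817626953, 190.4336395263672), (34.63338851928711, 35.304073333740234), 83.54721069335938) [0.60141238 0.10101291 0.096     ]
top pan_right 0.9 ((337.4019470214844, 199.47119140625), (35.30832290649414, 36.38417053222656), 107.27729034423828) [ 0.57914582 -0.11803276  0.096     ]
side pan_left 0.61 ((260.32440185546875, 219.20155334472656), (29.087635040283203, 38.15903854370117), 82.9826431274414) [0.59600081 0.10302491 0.096     ]
side pan_right 0.58 ((313.40972900390625, 170.47694396972656), (26.636878967285156, 34.754512786865234), 95.3662338256836) [ 0.57161127 -0.11266789  0.096     ]
```

Call:
send_rows:
  deltas:
    - {"grip": 0.5, "xyz": [-0.0092, -0.0128, 0.08], "turn": 0}
    - {"grip": 0.5, "xyz": [-0.0092, -0.0128, 0.15], "turn": 0}
    - {"grip": 0.5, "xyz": [-0.0093, -0.0128, 0.2], "turn": 0}
    - {"grip": 0.5, "xyz": [-0.0093, -0.0128, 0.213], "turn": 0}
    - {"grip": 0.5, "xyz": [-0.0093, -0.0128, 0.213], "turn": 0}
    - {"grip": 0, "xyz": [-0.0093, -0.0128, 0.213], "turn": 0}
    - {"grip": 0, "xyz": [-0.0093, -0.0128, 0.213], "turn": 0}
    - {"grip": 0, "xyz": [-0.0093, -0.0128, 0.213], "turn": 0}
    - {"grip": 0, "xyz": [-0.0093, -0.0128, 0.213], "turn": 0}

```text
time: 7.05
tool_pos: [0.5987, 0.2648, 0.0465]
orientation: [-2.643, 1.693, -0.004]
force: [0.3, -0.1, 6.5]
width: 0.0179
```

```bash
python3 - <<'E'
from h import *
st();plan([(.5972,.2625,.22),(.601,.102,.22),(.601,.102,.16)])
E
```

```text
t 7.05 pos [0.5987 0.2648 0.0465] yaw -65.28 tilt [ 3.0e-04 -3.7e-03 -1.0e+00] F [ 0.33 -0.06  6.54] w 0.0179
xyz [0.002, 0.0022, -0.2313]
xyz [0.1986, 0.0871, -0.2316]
xyz [0.1985, 0.0874, -0.1516]
```

Call:
send_rows:
  deltas:
    - {"grip": 0, "xyz": [0.002, 0.002, -0.04], "turn": 0}
    - {"grip": 0, "xyz": [0.002, 0.002, -0.12], "turn": 0}
    - {"grip": 0, "xyz": [0.002, 0.002, -0.2], "turn": 0}
    - {"grip": 0, "xyz": [0.04, 0.02, -0.231], "turn": 0}
    - {"grip": 0, "xyz": [0.11, 0.05, -0.231], "turn": 0}
    - {"grip": 0, "xyz": [0.17, 0.075, -0.231], "turn": 0}
    - {"grip": 0, "xyz": [0.1985, 0.087, -0.231], "turn": 0}
    - {"grip": 0, "xyz": [0.1985, 0.087, -0.2], "turn": 0}
    - {"grip": 0, "xyz": [0.1985, 0.0874, -0.1516], "turn": 0}
    - {"grip": 0, "xyz": [0.1985, 0.0874, -0.1516], "turn": 0}
    - {"grip": 0, "xyz": [0.1985, 0.0874, -0.1516], "turn": 0}

```text
time: 8.43
tool_pos: [0.6004, 0.1021, 0.159]
orientation: [-2.645, 1.693, -0.001]
force: [-0.1, 0.3, -3.9]
width: 0.0179
```

```bash
python3 - <<'E'
from h import *
st()
for n in('side','wrist'):
    im=eyes.get_image(n);a=im['pixels']
    save(cv2.resize(a[150:270,210:370],None,fx=4,fy=4) if n=='side' else a,'p1'+n)
plan([(.601,.102,.145),(.601,.102,.137)])
E
```

```text
t 8.43 pos [0.6004 0.1021 0.159 ] yaw -65.25 tilt [ 2.0e-04 -1.1e-03 -1.0e+00] F [-0.06  0.3  -3.85] w 0.0179
xyz [0.0003, 0.0001, 0.0197]
xyz [0.0003, 0.0001, 0.0303]
```

View pics/p1side.png

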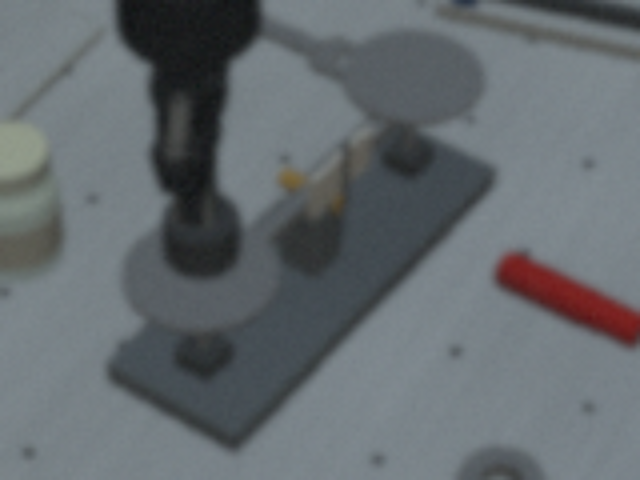

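View pics/p1wrist.png

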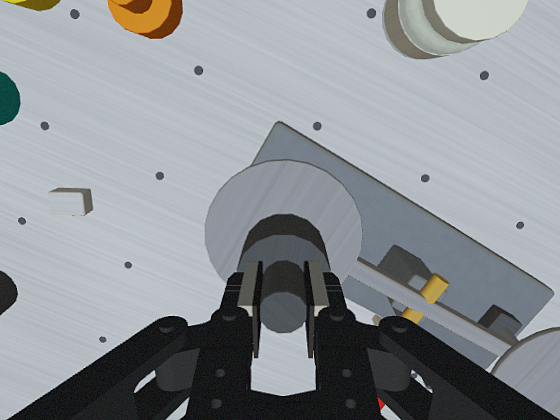

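The weight is held upright over the left pan. The wrist force of −3.9 N suggests it may be the heavier one. Lowering gently.

Call:
send_rows:
  deltas:
    - {"grip": 0, "xyz": [0.0003, 0.0001, 0.012], "turn": 0}
    - {"grip": 0, "xyz": [0.0003, 0.0001, 0.018], "turn": 0}
    - {"grip": 0, "xyz": [0.0003, 0.0001, 0.022], "turn": 0}
    - {"grip": 0, "xyz": [0.0003, 0.0001, 0.026], "turn": 0}
    - {"grip": 0, "xyz": [0.0003, 0.0001, 0.03], "turn": 0}
    - {"grip": 0, "xyz": [0.0003, 0.0001, 0.03], "turn": 0}

```text
time: 9.28
tool_pos: [0.5998, 0.1017, 0.1353]
orientation: [2.646, -1.694, -0.0]
force: [0.8, 0.2, -3.6]
width: 0.0179
```

```bash
python3 - <<'E'
from h import *
st()
E
```

```text
t 9.28 pos [0.5998 0.1017 0.1353] yaw -65.26 tilt [-2.e-04  2.e-04 -1.e+00] F [ 0.8   0.22 -3.63] w 0.0179
```

Call:
send_rows:
  deltas:
    - {"grip": 0, "xyz": [0, 0, 0.002], "turn": 0}
    - {"grip": 0, "xyz": [0, 0, 0.0035], "turn": 0}
    - {"grip": 0, "xyz": [0, 0, 0.0035], "turn": 0}

```text
time: 9.65
tool_pos: [0.6001, 0.1016, 0.1335]
orientation: [-2.645, 1.694, -0.001]
force: [-1.5, -0.5, 1.1]
width: 0.0178
```

Contact with the stop (force +1.1 N). Release slowly and rise.

Call:
send_rows:
  deltas:
    - {"grip": 0.3, "xyz": [0, 0, 0.001], "turn": 0}
    - {"grip": 0.5, "xyz": [0, 0, 0.001], "turn": 0}
    - {"grip": 0.5, "xyz": [0, 0, 0.0], "turn": 0}
    - {"grip": 0.5, "xyz": [0, 0, -0.04], "turn": 0}
    - {"grip": 0.5, "xyz": [0, 0, -0.1], "turn": 0}
    - {"grip": 0.5, "xyz": [0, 0, -0.16], "turn": 0}

```text
time: 10.4
tool_pos: [0.5998, 0.1016, 0.2542]
orientation: [2.646, -1.694, -0.0]
force: [1.5, -0.2, 0.8]
width: 0.0429
```

```bash
python3 - <<'E'
from h import *
st()
for n in('side','wrist'):
    im=eyes.get_image(n);a=im['pixels']
    save(cv2.resize(a[150:270,210:370],None,fx=4,fy=4) if n=='side' else a,'p2'+n)
plan([(.45,.28,.22),(.4006,.3096,.20)])
E
```

```text
t 10.4 pos [0.5998 0.1016 0.2542] yaw -65.26 tilt [-1.e-04  1.e-04 -1.e+00] F [ 1.48 -0.22  0.75] w 0.0429
xyz [-0.3007, 0.0869, 0.0498]
xyz [-0.3641, 0.1305, 0.0758]
```

View pics/p2side.png

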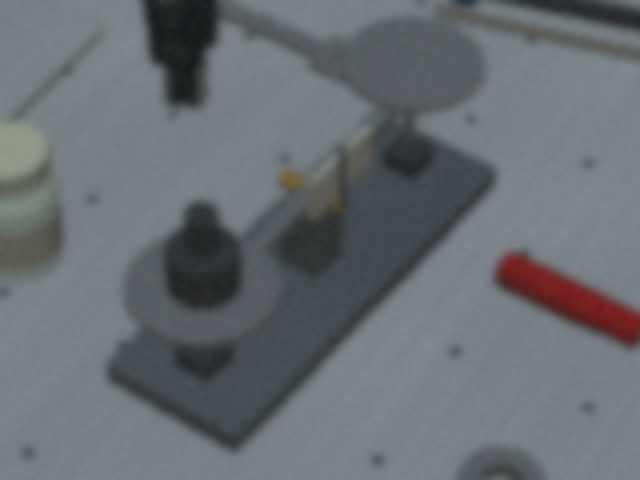

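The first weight stands on the left pan, which is down. Now the second one.

Call:
send_rows:
  deltas:
    - {"grip": 0.5, "xyz": [-0.08, 0.028, 0.0], "turn": 0}
    - {"grip": 0.5, "xyz": [-0.16, 0.057, 0.02], "turn": 0}
    - {"grip": 0.5, "xyz": [-0.24, 0.086, 0.04], "turn": 0}
    - {"grip": 0.5, "xyz": [-0.31, 0.11, 0.07], "turn": 0}
    - {"grip": 0.5, "xyz": [-0.364, 0.1305, 0.12], "turn": 0}
    - {"grip": 0.5, "xyz": [-0.364, 0.1305, 0.15], "turn": 0}
    - {"grip": 0.5, "xyz": [-0.364, 0.1305, 0.16], "turn": 0}
    - {"grip": 0.5, "xyz": [-0.364, 0.1305, 0.16], "turn": 0}

```text
time: 11.5
tool_pos: [0.3972, 0.308, 0.1328]
orientation: [2.644, -1.695, 0.0]
force: [0.3, 0.1, 0.1]
width: 0.0427
```

```bash
python3 - <<'E'
from h import *
s=st();im=eyes.get_image('wrist');a=im['pixels'].copy()
for h in (0,.03,.058):
    p=proj(im,(.4006,.3096,h),s);print(h,p);cv2.circle(a,(int(p[0]),int(p[1])),3,(255,0,0),1)
save(a,'w2')
plan([(.4006,.3096,.08),(.4006,.3096,.0465)])
E
```

```text
t 11.5 pos [0.3972 0.308  0.1328] yaw -65.34 tilt [ 5.e-04  4.e-04 -1.e+00] F [0.27 0.11 0.07] w 0.0427
0 [281.76203917 195.28269967]
0.03 [281.67902639 207.66447806]
0.058 [281.58234799 222.11589171]
xyz [-0.0001, -0.0043, 0.0711]
xyz [-0.0001, -0.0043, 0.1158]
```

View pics/w2.png

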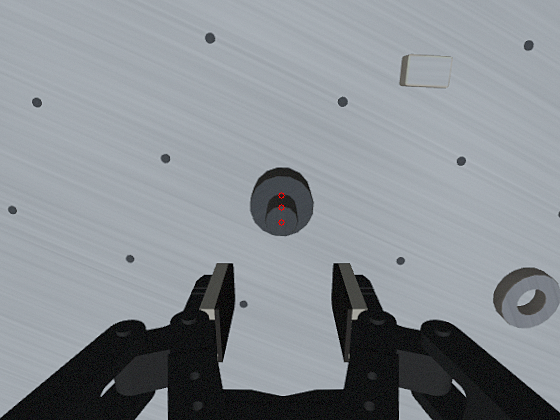

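Call:
send_rows:
  deltas:
    - {"grip": 0.5, "xyz": [-0.0001, -0.0043, 0.06], "turn": 0}
    - {"grip": 0.5, "xyz": [-0.0001, -0.0043, 0.1], "turn": 0}
    - {"grip": 0.5, "xyz": [-0.0001, -0.0043, 0.1145], "turn": 0}
    - {"grip": 0.5, "xyz": [-0.0001, -0.0043, 0.1145], "turn": 0}
    - {"grip": 0, "xyz": [-0.0001, -0.0043, 0.1145], "turn": 0}
    - {"grip": 0, "xyz": [-0.0001, -0.0043, 0.1145], "turn": 0}
    - {"grip": 0, "xyz": [-0.0001, -0.0043, 0.1145], "turn": 0}
    - {"grip": 0, "xyz": [-0.0001, -0.0043, 0.1145], "turn": 0}

```text
time: 12.55
tool_pos: [0.4005, 0.3105, 0.0486]
orientation: [-2.643, 1.693, -0.002]
force: [-0.3, -0.6, 6.6]
width: 0.0178
```

```bash
python3 - <<'E'
from h import *
st();plan([(.4006,.3096,.27),(.45,.15,.27),(.578,-.117,.25),(.578,-.117,.18)])
E
```

```text
t 12.55 pos [0.4005 0.3105 0.0486] yaw -65.27 tilt [-5.0e-04 -2.6e-03 -1.0e+00] F [-0.29 -0.63  6.62] w 0.0178
xyz [0.001, -0.0004, -0.2952]
xyz [0.2219, 0.0288, -0.2954]
xyz [0.6166, 0.0228, -0.2689]
xyz [0.6167, 0.023, -0.1756]
```

Call:
send_rows:
  deltas:
    - {"grip": 0, "xyz": [0.001, 0, -0.05], "turn": 0}
    - {"grip": 0, "xyz": [0.001, 0, -0.13], "turn": 0}
    - {"grip": 0, "xyz": [0.001, 0, -0.21], "turn": 0}
    - {"grip": 0, "xyz": [0.06, 0.01, -0.26], "turn": 0}
    - {"grip": 0, "xyz": [0.13, 0.02, -0.295], "turn": 0}
    - {"grip": 0, "xyz": [0.21, 0.028, -0.295], "turn": 0}
    - {"grip": 0, "xyz": [0.29, 0.028, -0.295], "turn": 0}
    - {"grip": 0, "xyz": [0.37, 0.027, -0.295], "turn": 0}
    - {"grip": 0, "xyz": [0.45, 0.025, -0.28], "turn": 0}
    - {"grip": 0, "xyz": [0.53, 0.024, -0.26], "turn": 0}
    - {"grip": 0, "xyz": [0.59, 0.023, -0.22], "turn": 0}
    - {"grip": 0, "xyz": [0.6167, 0.023, -0.176], "turn": 0}

```text
time: 14.05
tool_pos: [0.5781, -0.1212, 0.1787]
orientation: [2.642, -1.699, 0.004]
force: [-0.1, 1.4, -3.2]
width: 0.0175
```

Call:
send_rows:
  deltas:
    - {"grip": 0, "xyz": [0, 0, 0], "turn": 0}
    - {"grip": 0, "xyz": [0, 0, 0], "turn": 0}
    - {"grip": 0, "xyz": [0, 0, 0], "turn": 0}

```text
time: 14.42
tool_pos: [0.5782, -0.1158, 0.1808]
orientation: [-2.646, 1.69, -0.003]
force: [-0.3, 0.4, -2.6]
width: 0.0177
```

```bash
python3 - <<'E'
from h import *
s=st()
for n in('side','wrist'):
    im=eyes.get_image(n);a=im['pixels']
    save(cv2.resize(a[130:250,210:370],None,fx=4,fy=4) if n=='side' else a,'p3'+n)
    for o in eyes.outline_of(n,'pan_right')[:1]:
        m=o['region'].astype(np.uint8);c=max(cv2.findContours(m,0,1)[0],key=len);e=cv2.fitEllipse(c);print(n,o['confidence'],e,atz(im,*e[0],.109,s))
plan([(.578,-.117,.165),(.578,-.117,.155)])
E
```

```text
t 14.43 pos [ 0.5782 -0.1158  0.1808] yaw -65.14 tilt [ 7.0e-04 -2.5e-03 -1.0e+00] F [-0.35  0.39 -2.57] w 0.0177
side 0.71 ((313.0033264160156, 168.414306640625), (24.905500411987305, 34.03535842895508), 93.70887756347656) [ 0.56956987 -0.10523758  0.109     ]
wrist 0.97 ((282.8863525390625, 220.0432586669922), (130.34132385253906, 145.9334259033203), 90.70333862304688) [ 0.58431449 -0.11372393  0.109     ]
xyz [0.0005, 0.0, 0.0201]
xyz [0.0005, 0.0001, 0.0334]
```

View pics/p3side.png

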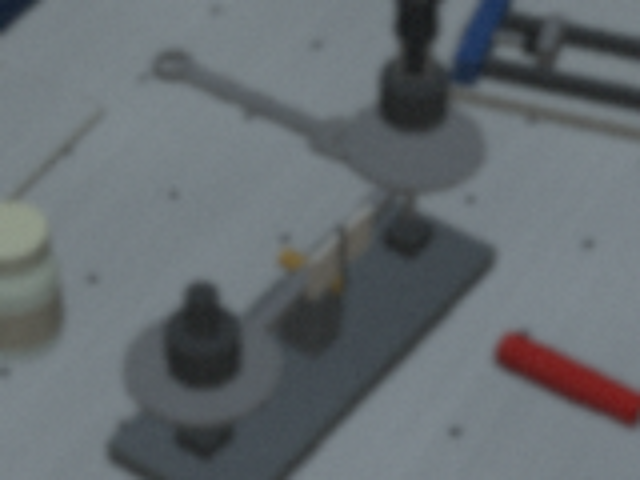

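View pics/p3wrist.png

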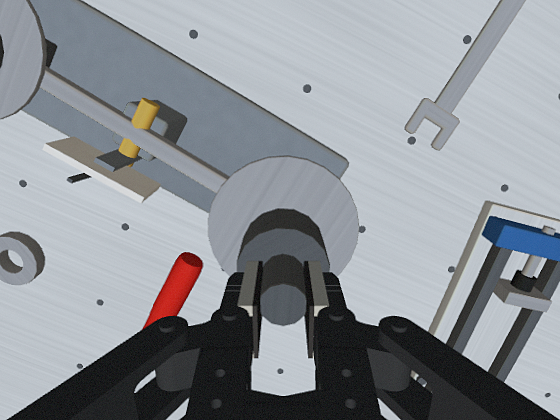

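Held over the right pan, with less load (about 2.7 N), so this one looks lighter. Lowering to contact.

Call:
send_rows:
  deltas:
    - {"grip": 0, "xyz": [0.0005, 0, 0.012], "turn": 0}
    - {"grip": 0, "xyz": [0.0005, 0, 0.02], "turn": 0}
    - {"grip": 0, "xyz": [0.0005, 0, 0.025], "turn": 0}
    - {"grip": 0, "xyz": [0.0005, 0, 0.029], "turn": 0}
    - {"grip": 0, "xyz": [0.0005, 0, 0.029], "turn": 0}

```text
time: 15.25
tool_pos: [0.5775, -0.1177, 0.1574]
orientation: [2.645, -1.694, -0.001]
force: [-2.0, 0.2, 0.4]
width: 0.0179
```

Call:
send_rows:
  deltas:
    - {"grip": 0, "xyz": [0, 0, 0.0015], "turn": 0}
    - {"grip": 0, "xyz": [0, 0, 0.003], "turn": 0}
    - {"grip": 0, "xyz": [0, 0, 0.003], "turn": 0}

```text
time: 15.62
tool_pos: [0.5775, -0.1178, 0.1552]
orientation: [2.645, -1.694, -0.0]
force: [-1.4, -0.6, 0.9]
width: 0.0174
```

The pan carries it. Release, then rise.

Call:
send_rows:
  deltas:
    - {"grip": 0.3, "xyz": [0, 0, 0], "turn": 0}
    - {"grip": 0.5, "xyz": [0, 0, 0], "turn": 0}
    - {"grip": 0.5, "xyz": [0, 0, -0.002], "turn": 0}
    - {"grip": 0.5, "xyz": [0, 0, -0.03], "turn": 0}
    - {"grip": 0.5, "xyz": [0, 0, -0.08], "turn": 0}
    - {"grip": 0.5, "xyz": [0, 0, -0.12], "turn": 0}
    - {"grip": 0.5, "xyz": [0, 0, -0.12], "turn": 0}
    - {"grip": 0.5, "xyz": [0, 0, -0.12], "turn": 0}
    - {"grip": 0.5, "xyz": [0, 0, -0.12], "turn": 0}
    - {"grip": 0.5, "xyz": [0, 0, -0.12], "turn": 0}

```text
time: 16.88
tool_pos: [0.5773, -0.1175, 0.2442]
orientation: [2.645, -1.694, -0.002]
force: [0.8, -0.6, 0.0]
width: 0.0425
```

```bash
python3 - <<'E'
from h import *
s=st()
for n in('side','wrist','top'):
    im=eyes.get_image(n);a=im['pixels']
    save({'side':cv2.resize(a[130:250,210:370],None,fx=4,fy=4),'top':cv2.resize(a[160:270,220:460],None,fx=3,fy=3),'wrist':a}[n],'p4'+n)
plan([(.601,.102,.25),(.601,.102,.18)])
E
```

```text
t 16.88 pos [ 0.5773 -0.1175  0.2442] yaw -65.26 tilt [-0.001   0.0013 -1.    ] F [ 0.81 -0.64  0.04] w 0.0425
xyz [-0.2529, -0.151, -0.0071]
xyz [-0.2528, -0.151, 0.0862]
```

View pics/p4side.png

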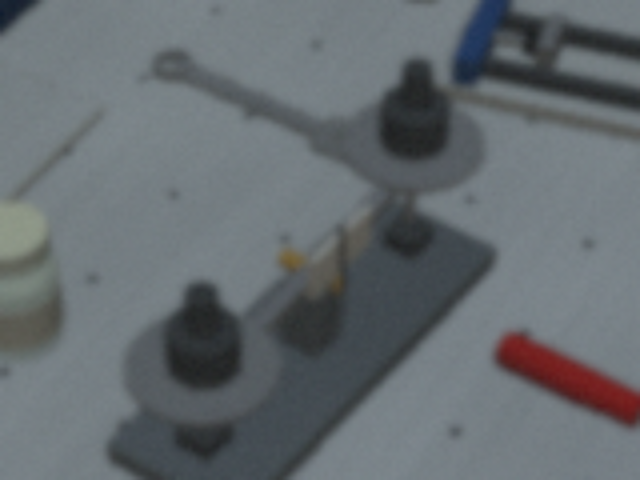

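View pics/p4wrist.png

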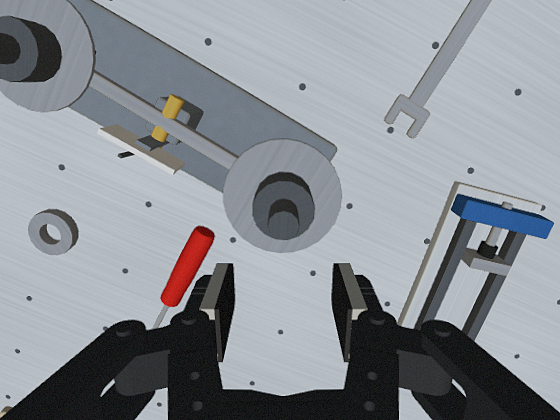

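The left weight's pan is down: the left (first) weight is heavier, and the wrist loads agree. I pick it up.

Call:
send_rows:
  deltas:
    - {"grip": 0.5, "xyz": [-0.06, -0.036, -0.007], "turn": 0}
    - {"grip": 0.5, "xyz": [-0.13, -0.078, -0.007], "turn": 0}
    - {"grip": 0.5, "xyz": [-0.2, -0.12, -0.007], "turn": 0}
    - {"grip": 0.5, "xyz": [-0.252, -0.1505, -0.007], "turn": 0}
    - {"grip": 0.5, "xyz": [-0.252, -0.1505, 0.03], "turn": 0}
    - {"grip": 0.5, "xyz": [-0.252, -0.1505, 0.06], "turn": 0}
    - {"grip": 0.5, "xyz": [-0.252, -0.1505, 0.06], "turn": 0}

```text
time: 17.9
tool_pos: [0.5997, 0.1011, 0.1984]
orientation: [2.643, -1.692, -0.005]
force: [0.4, 0.3, 0.3]
width: 0.0429
```

```bash
python3 - <<'E'
from h import *
s=st();im=eyes.get_image('wrist');a=im['pixels'].copy()
for h in (0,.03,.058):
    p=proj(im,(.600,.1016,.087+h),s);print(h,p);cv2.circle(a,(int(p[0]),int(p[1])),3,(255,0,0),1)
save(a,'w3')
plan([(.600,.1016,.16),(.600,.1016,.1355)])
E
```

```text
t 17.9 pos [0.5997 0.1011 0.1984] yaw -65.25 tilt [-8.0e-04  4.1e-03 -1.0e+00] F [0.36 0.28 0.27] w 0.0429
0 [281.48830619 207.72754671]
0.03 [281.29957278 222.89809261]
0.058 [281.0756267  240.92944731]
xyz [-0.001, 0.0007, 0.053]
xyz [-0.001, 0.0006, 0.0857]
```

View pics/w3.png

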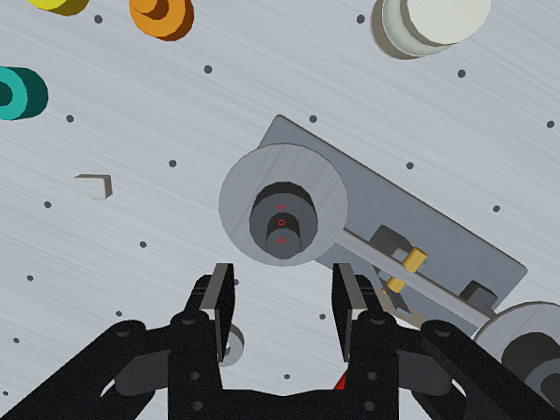

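Call:
send_rows:
  deltas:
    - {"grip": 0.5, "xyz": [0.0, 0.0006, 0.04], "turn": 0}
    - {"grip": 0.5, "xyz": [0.0, 0.0006, 0.07], "turn": 0}
    - {"grip": 0.5, "xyz": [0.0, 0.0006, 0.083], "turn": 0}
    - {"grip": 0.5, "xyz": [0.0, 0.0006, 0.083], "turn": 0}
    - {"grip": 0, "xyz": [0.0, 0.0006, 0.083], "turn": 0}
    - {"grip": 0, "xyz": [0.0, 0.0006, 0.083], "turn": 0}
    - {"grip": 0, "xyz": [0.0, 0.0006, 0.083], "turn": 0}
    - {"grip": 0, "xyz": [0.0, 0.0006, 0.083], "turn": 0}

```text
time: 18.95
tool_pos: [0.6015, 0.1015, 0.1392]
orientation: [-2.644, 1.693, -0.002]
force: [-1.2, 0.5, 6.0]
width: 0.0172
```

Call:
send_rows:
  deltas:
    - {"grip": 0, "xyz": [0, 0, -0.02], "turn": 0}
    - {"grip": 0, "xyz": [0, 0, -0.05], "turn": 0}
    - {"grip": 0, "xyz": [0, 0, -0.1], "turn": 0}
    - {"grip": 0, "xyz": [0, 0, -0.16], "turn": 0}
    - {"grip": 0, "xyz": [0, 0, -0.16], "turn": 0}
    - {"grip": 0, "xyz": [0, 0, -0.16], "turn": 0}

```text
time: 19.7
tool_pos: [0.5996, 0.1006, 0.257]
orientation: [2.644, -1.693, -0.002]
force: [0.3, -0.7, -5.6]
width: 0.0173
```

```bash
python3 - <<'E'
from h import *
s=st();im=eyes.get_image('side');a=im['pixels']
save(cv2.resize(a[130:250,210:370],None,fx=4,fy=4),'p5side')
plan([(.48,-.10,.255),(.43,-.30,.255)],np.radians(96.8))
T=eyes.get_image('top');save(cv2.resize(T['pixels'][160:275,380:470],None,fx=6,fy=5),'jigtop')
save(cv2.resize(im['pixels'][110:180,305:405],None,fx=7,fy=7),'jigside')
E
```

```text
t 19.7 pos [0.5996 0.1006 0.257 ] yaw -65.27 tilt [-3.0e-04  2.3e-03 -1.0e+00] F [ 0.27 -0.72 -5.59] w 0.0173
yaw now -65.27 turn 0.1993 q7 -1.39 q [-0.17  0.55 -0.07  1.62  0.04  0.97 -1.39]
xyz [0.1764, 0.2563, 0.0025]
xyz [0.3907, 0.4285, 0.003]
```

View pics/p5side.png

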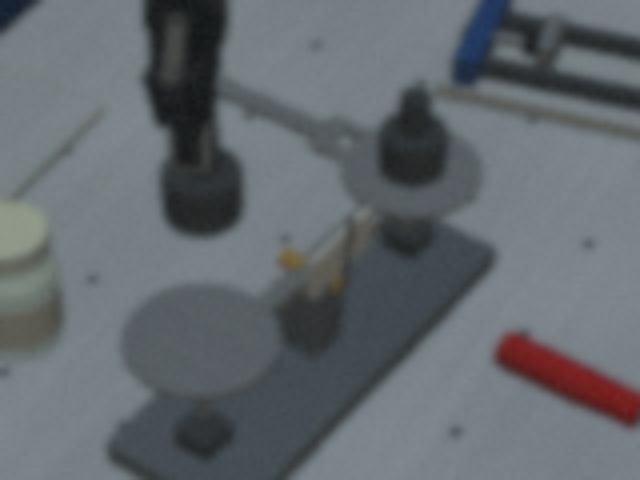

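View pics/jigtop.png

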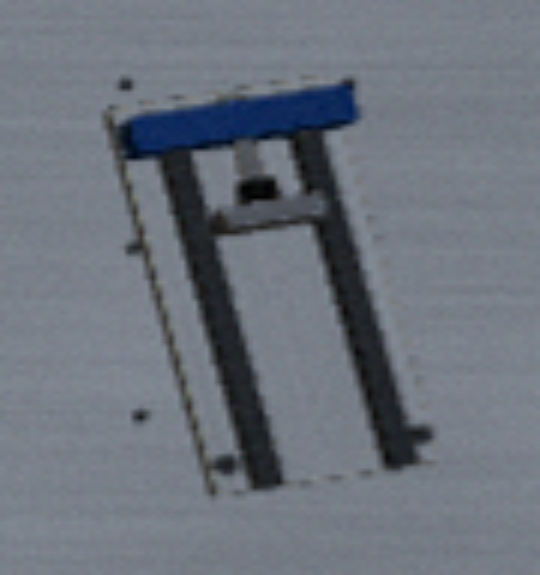

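The lighter weight still stands on the right pan. Next I move behind the jig with the yaw aligned.

```bash
python3 - <<'E'
from h import *
plan([(.48,-.10,.255),(.43,-.375,.255)],np.radians(96.8))
E
```

```text
yaw now -65.26 turn 0.1993 q7 -1.39 q [-0.17  0.55 -0.07  1.62  0.04  0.97 -1.39]
xyz [0.1765, 0.2564, 0.0022]
xyz [0.4816, 0.4704, 0.0029]
```

Call:
send_rows:
  deltas:
    - {"grip": 0, "xyz": [0.04, 0.06, 0], "turn": 0}
    - {"grip": 0, "xyz": [0.085, 0.125, 0], "turn": 0}
    - {"grip": 0, "xyz": [0.13, 0.19, 0], "turn": 0}
    - {"grip": 0, "xyz": [0.176, 0.256, 0], "turn": 0.05}
    - {"grip": 0, "xyz": [0.23, 0.3, 0], "turn": 0.1}
    - {"grip": 0, "xyz": [0.29, 0.34, 0], "turn": 0.15}
    - {"grip": 0, "xyz": [0.35, 0.38, 0], "turn": 0.2}
    - {"grip": 0, "xyz": [0.41, 0.425, 0], "turn": 0.2}
    - {"grip": 0, "xyz": [0.45, 0.45, 0], "turn": 0.2}
    - {"grip": 0, "xyz": [0.48, 0.47, 0], "turn": 0.2}
    - {"grip": 0, "xyz": [0.48, 0.47, 0], "turn": 0.2}
    - {"grip": 0, "xyz": [0.48, 0.47, 0], "turn": 0.2}

```text
time: 21.3
tool_pos: [0.4309, -0.3721, 0.2567]
orientation: [-2.348, 2.086, 0.005]
force: [0.1, 0.2, -4.1]
width: 0.0177
```

Call:
send_rows:
  deltas:
    - {"grip": 0, "xyz": [0, 0, 0], "turn": 0}
    - {"grip": 0, "xyz": [0, 0, 0], "turn": 0}

```text
time: 21.55
tool_pos: [0.4316, -0.3725, 0.2578]
orientation: [-2.349, 2.085, 0.001]
force: [-0.9, -0.7, -4.6]
width: 0.0173
```

```bash
python3 - <<'E'
from h import *
import pickle
s=st();im=eyes.get_image('wrist');save(im['pixels'],'j1');pickle.dump((s,im),open('j1.pkl','wb'))
for q in['jig','trough','carriage','pusher_face']:
    o=eyes.place_of('wrist',q)[:2];print(q,[(x['confidence'],x['position']) for x in o])
E
```

```text
t 21.55 pos [ 0.4316 -0.3725  0.2578] yaw -83.18 tilt [-5.e-04 -0.e+00 -1.e+00] F [-0.87 -0.69 -4.56] w 0.0173
jig [(0.69, [48.8, 280.9]), (0.51, [15.3, 281.1])]
trough []
carriage [(0.58, [15.0, 280.9])]
pusher_face [(0.73, [13.4, 279.7])]
```

View pics/j1.png

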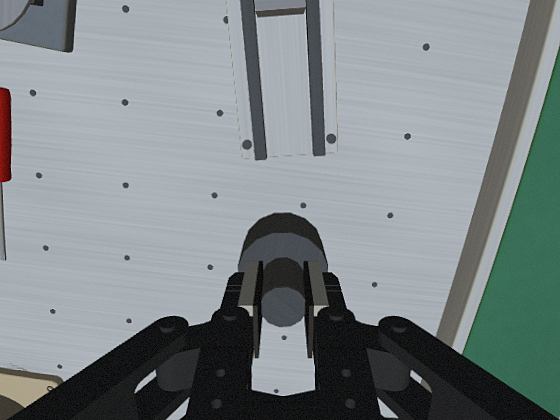

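```bash
python3 - <<'E'
from h import *
import pickle
s,im=pickle.load(open('j1.pkl','rb'))
g=cv2.GaussianBlur(im['pixels'],(1,3),0).astype(float).mean(2)
def cross(row,c0,c1,th=110):
    for c in range(c0,c1):
        a,b=g[row,c],g[row,c+1]
        if (a-th)*(b-th)<0: return c+(th-a)/(b-a)
for r in(40,100):print(g[r,235:340].astype(int).tolist())
E
```

```text
[176, 178, 173, 174, 177, 175, 175, 180, 163, 62, 73, 78, 78, 79, 77, 77, 74, 75, 77, 75, 74, 56, 120, 190, 181, 178, 175, 175, 177, 178, 177, 175, 174, 174, 174, 174, 174, 172, 176, 175, 174, 177, 175, 174, 177, 180, 177, 174, 173, 176, 177, 175, 175, 174, 176, 176, 174, 177, 177, 177, 172, 176, 178, 178, 171, 172, 175, 176, 173, 173, 180, 200, 59, 70, 76, 78, 80, 79, 77, 76, 75, 76, 77, 75, 70, 91, 161, 185, 176, 173, 179, 179, 180, 182, 180, 180, 180, 179, 173, 170, 178, 177, 176, 177, 176]
[174, 153, 178, 178, 177, 177, 175, 173, 171, 173, 176, 176, 179, 167, 113, 66, 75, 78, 79, 77, 76, 77, 76, 76, 75, 74, 34, 142, 184, 181, 176, 177, 174, 175, 177, 177, 174, 175, 176, 178, 177, 174, 175, 178, 176, 178, 175, 173, 177, 181, 177, 175, 174, 174, 175, 174, 176, 176, 176, 175, 176, 175, 177, 176, 175, 176, 174, 172, 174, 174, 175, 172, 171, 176, 195, 86, 67, 75, 77, 79, 77, 78, 76, 79, 77, 76, 73, 64, 114, 186, 178, 175, 177, 178, 180, 181, 181, 180, 175, 183, 169, 143, 176, 175, 173]
```

```bash
cat >> h.py <<'E'
def rails(im,s,rows,c0,c1,z=.015,th=120):
    """c0,c1: functions row->approx column inside the trough; search outwards for dark"""
    g=im['pixels'].astype(float).mean(2);L=[];Rr=[]
    for r in rows:
        c=int(c0(r))
        while g[r,c-1]>th: c-=1
        u=c-1+(th-g[r,c-1])/(g[r,c]-g[r,c-1]);L.append(atz(im,u,r,z,s))
        c=int(c1(r))
        while g[r,c+1]>th: c+=1
        u=c+(g[r,c]-th)/(g[r,c]-g[r,c+1]);Rr.append(atz(im,u,r,z,s))
    L=np.array(L);Rr=np.array(Rr)
    fl=np.polyfit(L[:,0],L[:,1],1);fr=np.polyfit(Rr[:,0],Rr[:,1],1)
    k=(fl[0]+fr[0])/2
    print('slopes',fl[0],fr[0],'yaw',np.degrees(np.arctan([fl[0],fr[0],k])),'resid',np.std(L[:,1]-np.polyval(fl,L[:,0])),np.std(Rr[:,1]-np.polyval(fr,Rr[:,0])))
    xm=L[:,0].mean();yl,yr=np.polyval(fl,xm),np.polyval(fr,xm)
    print('width',(yl-yr)*np.cos(np.arctan(k)),'mid at x=',xm,'y=',(yl+yr)/2)
    return k,xm,(yl+yr)/2
E
python3 - <<'E'
from h import *
import pickle
s,im=pickle.load(open('j1.pkl','rb'))
for z in(.015,.029): print(rails(im,s,range(35,145,3),lambda r:285,lambda r:285,z))
# front edge of plate row ~157, trough open end x=-105
g=im['pixels'].astype(float).mean(2)
for c in (280,290):print(g[148:166,c].astype(int).tolist(), g[0:20,c].astype(int).tolist())
for r in(153,154,155,156,157,158):print(r,atz(im,285,r,.015,s))
for r in(8,12,14,16):print(r,atz(im,282,r,.045,s),atz(im,282,r,.0155,s))
# sanity: held knob/weight projection
p=np.array(s['tool_pos'])
for d in (-.0475,-.0175,.0105): print(proj(im,p+[0,0,d],s))
E
python3 -c "
import cv2;a=cv2.imread('pics/j1.png');cv2.imwrite('pics/j1c.png',cv2.resize(a[0:170,210:360],None,fx=5,fy=3.5,interpolation=2))
cv2.imwrite('pics/j1d.png',cv2.resize(a[200:340,220:345],None,fx=4,fy=4,interpolation=2))"
```

```text
slopes 0.19271207660734302 0.19442691482240596 yaw [10.90786859 11.00257307 10.9552284 ] resid 9.807985493626876e-05 7.576729303210408e-05
width 0.04719508115538526 mid at x= 0.5087419699904111 y= -0.3660574300545897
(np.float64(0.19356949571487447), np.float64(0.5087419699904111), np.float64(-0.3660574300545897))
slopes 0.19271207660734152 0.1944269148224076 yaw [10.90786859 11.00257307 10.9552284 ] resid 9.441076696823877e-05 7.293289994073422e-05
width 0.04542955137835072 mid at x= 0.5088551307641727 y= -0.36595292752649766
(np.float64(0.19356949571487456), np.float64(0.5088551307641727), np.float64(-0.36595292752649766))
[175, 173, 174, 175, 175, 175, 173, 174, 176, 175, 176, 174, 176, 173, 170, 176, 176, 178] [132, 132, 133, 135, 134, 131, 132, 137, 141, 68, 62, 68, 66, 68, 52, 106, 189, 178, 175, 176]
[173, 173, 173, 175, 175, 178, 171, 146, 166, 178, 178, 178, 176, 177, 173, 172, 173, 176] [132, 129, 135, 131, 132, 132, 135, 134, 83, 66, 66, 68, 63, 59, 85, 169, 180, 176, 175, 176]
153 [ 0.44920693 -0.37300457  0.015     ]
154 [ 0.44817482 -0.37313092  0.015     ]
155 [ 0.44714109 -0.37325747  0.015     ]
156 [ 0.44610572 -0.37338422  0.015     ]
157 [ 0.44506871 -0.37351117  0.015     ]
158 [ 0.44403005 -0.37363833  0.015     ]
8 [ 0.57857814 -0.35442737  0.045     ] [ 0.5843036  -0.35367011  0.0155    ]
12 [ 0.57541867 -0.35480678  0.045     ] [ 0.58087338 -0.35408203  0.0155    ]
14 [ 0.57383423 -0.35499705  0.045     ] [ 0.57915316 -0.35428861  0.0155    ]
16 [ 0.5722466  -0.35518769  0.045     ] [ 0.57742948 -0.35449559  0.0155    ]
[282.04673555 246.70441252]
[281.90284477 273.67937879]
[281.71744082 308.55041588]
```

View pics/j1c.png

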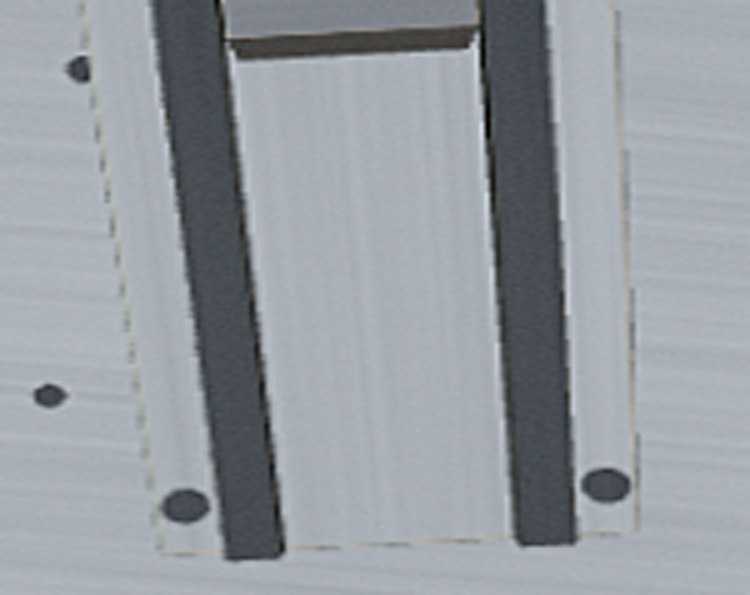

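View pics/j1d.png

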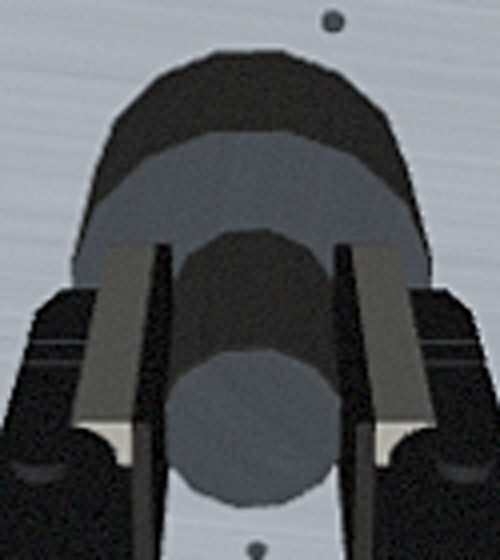

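Rails measured: width 47.2 mm (matches 47), jig yaw 10.96°. Pusher face at about +28 mm, so not home yet. I move over the trough at low height and re-measure.

```bash
python3 - <<'E'
from h import *
plan([(.5049,-.3663,.24),(.5049,-.3663,.13)],np.radians(10.96-90))
E
```

```text
yaw now -83.24 turn -0.0467 q7 -0.75 q [ 0.62  0.5   0.07  1.73 -0.04  0.92 -0.75]
xyz [0.0023, -0.0986, 0.0239]
xyz [0.0023, -0.0985, 0.1706]
```

Call:
send_rows:
  deltas:
    - {"grip": 0, "xyz": [0.001, -0.04, 0.02], "turn": -0.02}
    - {"grip": 0, "xyz": [0.0023, -0.08, 0.05], "turn": -0.0467}
    - {"grip": 0, "xyz": [0.0023, -0.0985, 0.11], "turn": -0.0467}
    - {"grip": 0, "xyz": [0.0023, -0.0985, 0.15], "turn": -0.0467}
    - {"grip": 0, "xyz": [0.0023, -0.0985, 0.1706], "turn": -0.0467}
    - {"grip": 0, "xyz": [0.0023, -0.0985, 0.1706], "turn": -0.0467}
    - {"grip": 0, "xyz": [0.0023, -0.0985, 0.1706], "turn": -0.0467}

```text
time: 22.68
tool_pos: [0.5055, -0.3673, 0.1314]
orientation: [-2.423, 2.0, -0.004]
force: [0.7, -0.6, -4.3]
width: 0.0169
```

```bash
python3 - <<'E'
from h import *
import pickle
s=st();im=eyes.get_image('wrist');save(im['pixels'],'j2');pickle.dump((s,im),open('j2.pkl','wb'))
E
```

```text
t 22.68 pos [ 0.5055 -0.3673  0.1314] yaw -79.08 tilt [ 0.002  -0.0019 -1.    ] F [ 0.71 -0.58 -4.29] w 0.0169
```

View pics/j2.png

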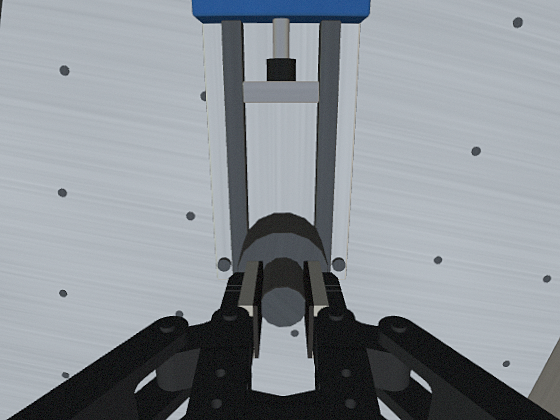

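```bash
python3 - <<'E'
from h import *
import pickle
s,im=pickle.load(open('j2.pkl','rb'))
k,xm,ym=rails(im,s,range(110,205,3),lambda r:282,lambda r:282,.015)
k2,_,_=rails(im,s,range(110,205,3),lambda r:282,lambda r:282,.029)
p=np.array(s['tool_pos']);R=Rn.from_rotvec(s['orientation']).as_matrix();tx=R[:,0]
n=np.array([-np.sin(np.arctan(k)),np.cos(np.arctan(k))])
print('TCP lateral from midline (+y jig)',n@(p[:2]-[xm,ym]))
# body silhouette lateral extents at several rows vs rail; find the dark body edges rows 235..260
g=im['pixels'].astype(int)
for r in (240,246,252,256,258,260):
    print(r,g[r,228:250].mean(1).astype(int).tolist(),g[r,318:340].mean(1).astype(int).tolist())
for h in(-.0475,-.0175):
  for sg in(-1,1):print(h,sg,proj(im,p+sg*.022*tx+[0,0,h],s))
E
python3 -c "
import cv2;a=cv2.imread('pics/j2.png');cv2.imwrite('pics/j2d.png',cv2.resize(a[190:340,220:345],None,fx=5,fy=4,interpolation=2))"
```

```text
slopes 0.19345310627234974 0.19467918973605305 yaw [10.94880048 11.0165002  10.98265422] resid 7.71740832483877e-05 6.297971104019215e-05
width 0.047387643294012995 mid at x= 0.5364693640979284 y= -0.36073282835382203
slopes 0.19345310627235046 0.1946791897360499 yaw [10.94880048 11.0165002  10.98265422] resid 7.281679272108933e-05 5.94238424535355e-05
width 0.04471211129486517 mid at x= 0.5391846110467746 y= -0.3602489322241019
TCP lateral from midline (+y jig) -0.0005686329803006918
240 [182, 186, 162, 96, 74, 75, 79, 80, 82, 80, 79, 78, 79, 79, 85, 79, 56, 39, 35, 37, 40, 41] [35, 39, 27, 55, 78, 79, 76, 80, 78, 78, 78, 79, 76, 86, 180, 188, 180, 180, 181, 183, 184, 182]
246 [181, 186, 170, 111, 72, 74, 79, 81, 82, 77, 79, 80, 79, 78, 55, 44, 41, 34, 43, 37, 40, 66] [33, 35, 35, 38, 28, 73, 84, 78, 80, 82, 82, 73, 71, 112, 181, 185, 180, 180, 182, 182, 184, 184]
252 [180, 182, 190, 150, 71, 76, 79, 80, 77, 81, 77, 80, 67, 42, 36, 67, 83, 82, 81, 79, 82, 82] [82, 83, 88, 69, 46, 29, 51, 76, 84, 83, 79, 74, 61, 138, 184, 182, 180, 178, 182, 181, 183, 184]
256 [183, 184, 189, 158, 81, 76, 80, 79, 80, 82, 79, 67, 38, 48, 77, 79, 83, 77, 81, 76, 80, 81] [80, 81, 78, 81, 81, 70, 39, 38, 77, 81, 76, 76, 63, 184, 189, 182, 180, 186, 192, 198, 199, 200]
258 [142, 181, 194, 157, 86, 74, 79, 81, 81, 76, 78, 58, 34, 69, 83, 80, 80, 81, 81, 79, 81, 79] [81, 83, 80, 79, 81, 83, 72, 36, 63, 84, 82, 79, 58, 182, 193, 196, 155, 81, 43, 36, 32, 28]
260 [23, 33, 167, 180, 110, 70, 75, 81, 79, 82, 67, 44, 59, 80, 80, 79, 79, 79, 80, 76, 78, 78] [76, 82, 82, 79, 78, 81, 87, 67, 42, 75, 80, 76, 91, 195, 140, 50, 19, 54, 80, 84, 82, 84]
-0.0475 -1 [240.80487832 246.74822152]
-0.0475 1 [322.68234317 246.81081982]
-0.0175 -1 [233.84555626 273.58415075]
-0.0175 1 [329.57885847 273.65554494]
```

View pics/j2d.png

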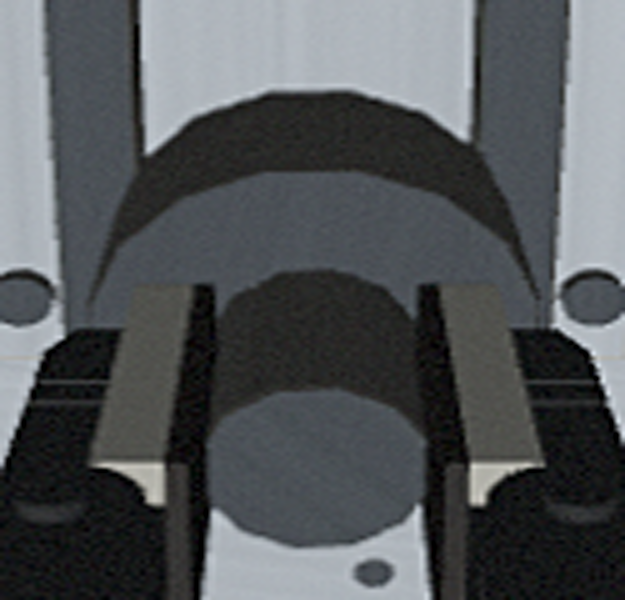

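The weight axis is about 0.8 mm right of the midline. I correct by −0.001 in x and lower.

Call:
send_rows:
  deltas:
    - {"grip": 0, "xyz": [-0.001, 0, 0.02], "turn": 0}
    - {"grip": 0, "xyz": [-0.001, 0, 0.045], "turn": 0}
    - {"grip": 0, "xyz": [-0.001, 0, 0.058], "turn": 0}
    - {"grip": 0, "xyz": [-0.001, 0, 0.064], "turn": 0}
    - {"grip": 0, "xyz": [-0.001, 0, 0.069], "turn": 0}
    - {"grip": 0, "xyz": [-0.001, 0, 0.073], "turn": 0}
    - {"grip": 0, "xyz": [-0.001, 0, 0.073], "turn": 0}

```text
time: 23.6
tool_pos: [0.5047, -0.3657, 0.0752]
orientation: [-2.423, 2.0, -0.0]
force: [-0.0, 0.3, -3.7]
width: 0.0174
```

```bash
python3 - <<'E'
from h import *
st()
E
```

```text
t 23.6 pos [ 0.5047 -0.3657  0.0752] yaw -79.06 tilt [ 1.e-04 -1.e-04 -1.e+00] F [-0.01  0.26 -3.74] w 0.0174
```

Call:
send_rows:
  deltas:
    - {"grip": 0, "xyz": [0.0013, 0, 0], "turn": 0}
    - {"grip": 0, "xyz": [0.0013, 0, 0.003], "turn": 0}
    - {"grip": 0, "xyz": [0.0013, 0, 0.006], "turn": 0}
    - {"grip": 0, "xyz": [0.0013, 0, 0.009], "turn": 0}
    - {"grip": 0, "xyz": [0.0013, 0, 0.009], "turn": 0}

```text
time: 24.22
tool_pos: [0.5046, -0.3665, 0.0681]
orientation: [2.423, -1.999, -0.001]
force: [0.3, -0.3, -4.8]
width: 0.0176
```

Call:
send_rows:
  deltas:
    - {"grip": 0, "xyz": [0, 0, 0.002], "turn": 0}
    - {"grip": 0, "xyz": [0, 0, 0.004], "turn": 0}
    - {"grip": 0, "xyz": [0, 0, 0.0055], "turn": 0}
    - {"grip": 0, "xyz": [0, 0, 0.0055], "turn": 0}

```text
time: 24.72
tool_pos: [0.5049, -0.3667, 0.0674]
orientation: [-2.423, 2.0, -0.001]
force: [-4.5, 3.8, 18.1]
width: 0.0173
```

Floor reached (this grasp was 52 mm above the underside, so underside ≈ 0.0154). Back off the press a little and look.

Call:
send_rows:
  deltas:
    - {"grip": 0, "xyz": [0, 0, -0.003], "turn": 0}
    - {"grip": 0, "xyz": [0, 0, -0.0045], "turn": 0}
    - {"grip": 0, "xyz": [0, 0, -0.0045], "turn": 0}

```text
time: 25.1
tool_pos: [0.5049, -0.3668, 0.0675]
orientation: [2.423, -1.999, 0.0]
force: [-1.2, 0.3, -1.5]
width: 0.0174
```

```bash
python3 - <<'E'
from h import *
st()
im=eyes.get_image('wrist');save(im['pixels'],'j3')
im=eyes.get_image('side');save(cv2.resize(im['pixels'][110:190,305:425],None,fx=6,fy=6),'j3s')
E
```

```text
t 25.1 pos [ 0.5049 -0.3668  0.0675] yaw -79.06 tilt [ 1.e-04 -0.e+00 -1.e+00] F [-1.16  0.27 -1.53] w 0.0174
```

View pics/j3.png

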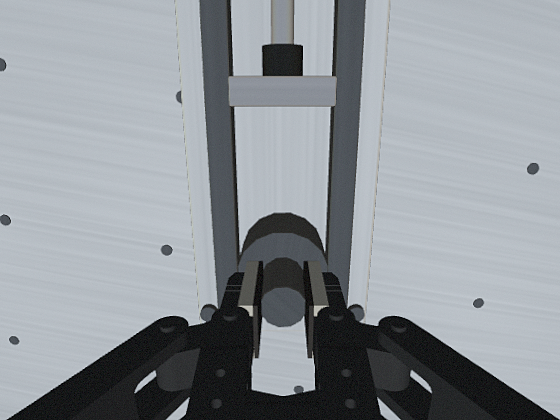

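View pics/j3s.png

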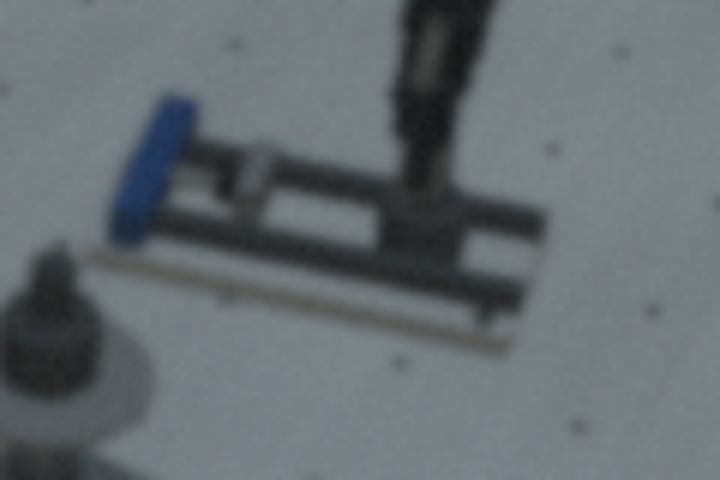

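Weight is seated in the trough between the rails. Release, rise, step back behind it and shut the fingers.

Call:
send_rows:
  deltas:
    - {"grip": 0.3, "xyz": [0, 0, 0], "turn": 0}
    - {"grip": 0.45, "xyz": [0, 0, 0], "turn": 0}
    - {"grip": 0.45, "xyz": [0, 0, 0], "turn": 0}
    - {"grip": 0.45, "xyz": [0, 0, -0.02], "turn": 0}
    - {"grip": 0.45, "xyz": [0, 0, -0.06], "turn": 0}
    - {"grip": 0.2, "xyz": [0, 0.04, -0.06], "turn": 0}
    - {"grip": 0, "xyz": [0, 0.075, -0.06], "turn": 0}
    - {"grip": 0, "xyz": [0, 0.075, -0.06], "turn": 0}
    - {"grip": 0, "xyz": [0, 0.075, -0.03], "turn": 0}
    - {"grip": 0, "xyz": [0, 0.075, -0.03], "turn": 0}
    - {"grip": 0, "xyz": [0, 0.075, -0.03], "turn": 0}

```text
time: 26.58
tool_pos: [0.4507, -0.3773, 0.0908]
orientation: [-2.424, 1.998, -0.002]
force: [-0.2, -0.2, 0.5]
width: 0.0002
```

```bash
python3 - <<'E'
from h import *
import pickle
s=st()
im=eyes.get_image('wrist');save(im['pixels'],'j4');pickle.dump((s,im),open('j4.pkl','wb'))
R=Rn.from_rotvec(s['orientation']).as_matrix();p=np.array(s['tool_pos']);print('tips',proj(im,p+R@[0,0,.011],s),proj(im,(.505,-.3668,.073),s))
E
```

```text
t 26.57 pos [ 0.4507 -0.3773  0.0908] yaw -79.01 tilt [ 7.e-04 -1.e-03 -1.e+00] F [-0.18 -0.2   0.52] w 0.0002
tips [281.75226349 280.70952596] [281.79937962 153.32065502]
```

View pics/j4.png

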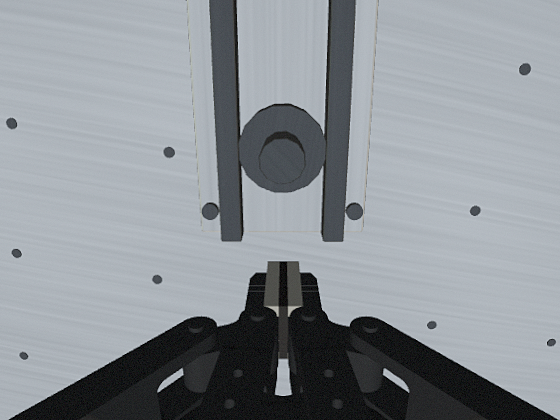

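Call:
send_rows:
  deltas:
    - {"grip": 0, "xyz": [0, 0, 0.03], "turn": 0}
    - {"grip": 0, "xyz": [0, 0, 0.05], "turn": 0}
    - {"grip": 0, "xyz": [0, 0, 0.0585], "turn": 0}
    - {"grip": 0, "xyz": [0, 0, 0.0585], "turn": 0}
    - {"grip": 0, "xyz": [0, 0, 0.0585], "turn": 0}

```text
time: 27.25
tool_pos: [0.4499, -0.3777, 0.0468]
orientation: [-2.423, 2.0, -0.001]
force: [-0.3, -0.2, -0.2]
width: 0.0
```

```bash
python3 - <<'E'
from h import *
s=st()
im=eyes.get_image('wrist');save(im['pixels'],'j5')
E
```

```text
t 27.25 pos [ 0.4499 -0.3777  0.0468] yaw -79.06 tilt [ 7.e-04 -6.e-04 -1.e+00] F [-0.27 -0.24 -0.16] w 0.0
```

View pics/j5.png

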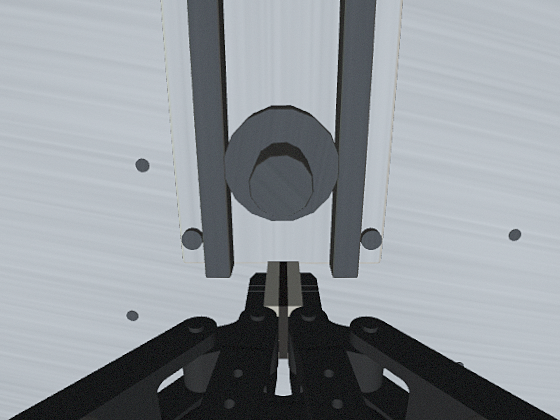

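Call:
send_rows:
  deltas:
    - {"grip": 0, "xyz": [0, -0.01, 0], "turn": 0}
    - {"grip": 0, "xyz": [0, -0.018, 0], "turn": 0}
    - {"grip": 0, "xyz": [0, -0.024, 0], "turn": 0}
    - {"grip": 0, "xyz": [0, -0.029, 0], "turn": 0}
    - {"grip": 0, "xyz": [0, -0.034, 0], "turn": 0}
    - {"grip": 0, "xyz": [0, -0.04, 0], "turn": 0}
    - {"grip": 0, "xyz": [0, -0.046, 0], "turn": 0}
    - {"grip": 0, "xyz": [0, -0.052, 0], "turn": 0}
    - {"grip": 0, "xyz": [0, -0.058, 0], "turn": 0}
    - {"grip": 0, "xyz": [0, -0.064, 0], "turn": 0}
    - {"grip": 0, "xyz": [0, -0.07, 0], "turn": 0}

```text
time: 28.68
tool_pos: [0.5015, -0.3672, 0.0463]
orientation: [-2.423, 1.999, -0.0]
force: [-3.0, -1.3, 1.8]
width: -0.0
```

```bash
python3 - <<'E'
from h import *
s=st()
im=eyes.get_image('wrist');save(im['pixels'],'j6')
E
```

```text
t 28.68 pos [ 0.5015 -0.3672  0.0463] yaw -79.05 tilt [-1.e-04 -1.e-04 -1.e+00] F [-2.99 -1.34  1.81] w -0.0
```

View pics/j6.png

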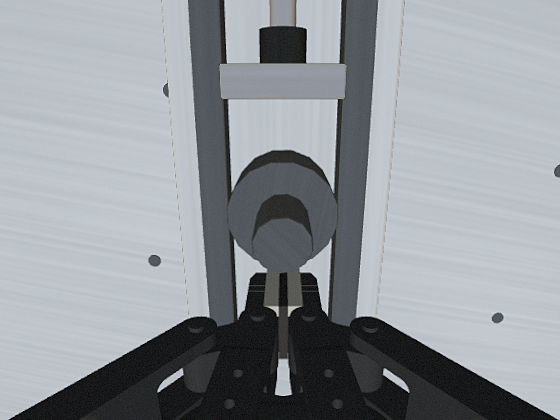

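Call:
send_rows:
  deltas:
    - {"grip": 0, "xyz": [0, -0.004, 0], "turn": 0}
    - {"grip": 0, "xyz": [0, -0.008, 0], "turn": 0}
    - {"grip": 0, "xyz": [0, -0.012, 0], "turn": 0}
    - {"grip": 0, "xyz": [0, -0.016, 0], "turn": 0}
    - {"grip": 0, "xyz": [0, -0.02, 0], "turn": 0}
    - {"grip": 0, "xyz": [0, -0.024, 0], "turn": 0}
    - {"grip": 0, "xyz": [0, -0.028, 0], "turn": 0}
    - {"grip": 0, "xyz": [0, -0.032, 0], "turn": 0}
    - {"grip": 0, "xyz": [0, -0.036, 0], "turn": 0}
    - {"grip": 0, "xyz": [0, -0.04, 0], "turn": 0}
    - {"grip": 0, "xyz": [0, -0.044, 0], "turn": 0}

```text
time: 30.1
tool_pos: [0.5297, -0.3624, 0.0462]
orientation: [2.418, -1.999, -0.008]
force: [-9.7, -1.8, 5.6]
width: -0.0001
```

```bash
python3 - <<'E'
from h import *
s=st()
im=eyes.get_image('wrist');save(im['pixels'],'j7')
E
```

```text
t 30.1 pos [ 0.5297 -0.3624  0.0462] yaw -79.16 tilt [-0.0012  0.0063 -1.    ] F [-9.73 -1.8   5.64] w -0.0001
```

View pics/j7.png

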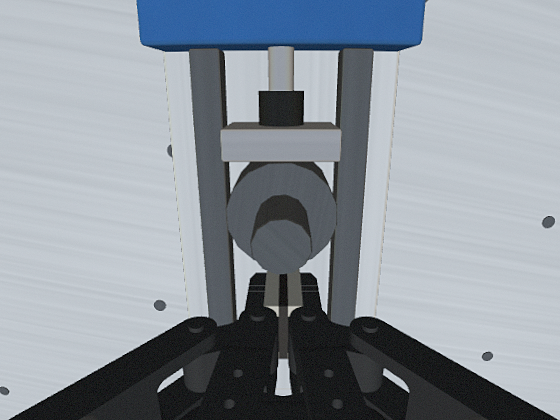

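Call:
send_rows:
  deltas:
    - {"grip": 0, "xyz": [0, 0, 0], "turn": 0}
    - {"grip": 0, "xyz": [0, 0, 0], "turn": 0}

```text
time: 30.4
tool_pos: [0.5305, -0.3622, 0.0463]
orientation: [2.419, -1.999, -0.006]
force: [-8.3, -1.9, 4.3]
width: 0.0001
```

```bash
python3 - <<'E'
from h import *
s=st()
im=eyes.get_image('side');save(cv2.resize(im['pixels'][110:190,305:425],None,fx=6,fy=6),'j7s')
E
```

```text
t 30.4 pos [ 0.5305 -0.3622  0.0463] yaw -79.14 tilt [-8.0e-04  4.8e-03 -1.0e+00] F [-8.29 -1.93  4.33] w 0.0001
```

View pics/j7s.png

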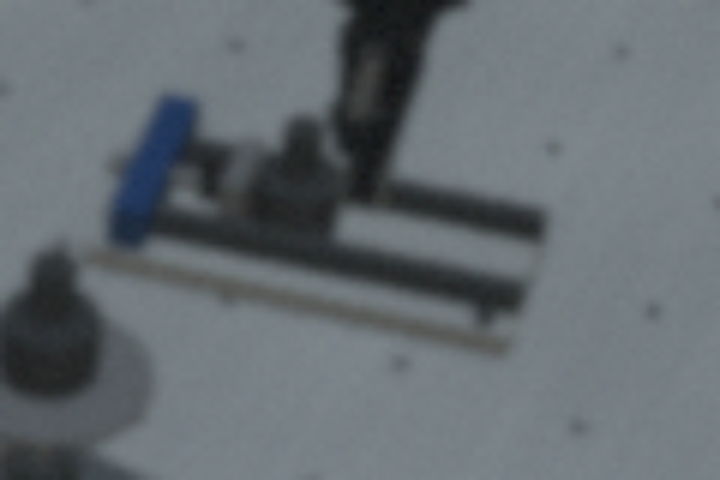

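Call:
send_rows:
  deltas:
    - {"grip": 0, "xyz": [0, -0.002, -0.0005], "turn": 0}
    - {"grip": 0, "xyz": [0, -0.004, -0.001], "turn": 0}
    - {"grip": 0, "xyz": [0, -0.006, -0.001], "turn": 0}
    - {"grip": 0, "xyz": [0, -0.008, -0.001], "turn": 0}
    - {"grip": 0, "xyz": [0, -0.01, -0.001], "turn": 0}
    - {"grip": 0, "xyz": [0, -0.012, -0.001], "turn": 0}

```text
time: 31.2
tool_pos: [0.54, -0.3597, 0.0464]
orientation: [2.421, -1.999, -0.006]
force: [-6.7, -0.2, 1.2]
width: 0.0002
```

Call:
send_rows:
  deltas:
    - {"grip": 0, "xyz": [0, -0.002, 0], "turn": 0}
    - {"grip": 0, "xyz": [0, -0.004, 0], "turn": 0}

```text
time: 31.45
tool_pos: [0.543, -0.3591, 0.0464]
orientation: [2.421, -1.999, -0.006]
force: [-6.1, -1.0, 0.3]
width: 0.0
```

Call:
send_rows:
  deltas:
    - {"grip": 0, "xyz": [0, -0.0015, 0], "turn": 0}
    - {"grip": 0, "xyz": [0, -0.003, 0], "turn": 0}

```text
time: 31.7
tool_pos: [0.5451, -0.3587, 0.0464]
orientation: [2.42, -1.999, -0.006]
force: [-7.7, -0.7, 1.4]
width: -0.0
```

Call:
send_rows:
  deltas:
    - {"grip": 0, "xyz": [0, -0.0013, 0], "turn": 0}
    - {"grip": 0, "xyz": [0, -0.0013, 0], "turn": 0}

```text
time: 31.95
tool_pos: [0.5451, -0.3587, 0.0464]
orientation: [2.419, -1.999, -0.008]
force: [-8.7, -1.3, 1.9]
width: 0.0004
```

Call:
send_rows:
  deltas:
    - {"grip": 0, "xyz": [0, -0.0013, 0], "turn": 0}
    - {"grip": 0, "xyz": [0, -0.0013, 0], "turn": 0}

```text
time: 32.2
tool_pos: [0.5451, -0.3587, 0.0463]
orientation: [2.418, -1.999, -0.01]
force: [-10.7, -2.0, 3.5]
width: -0.0003
```

```bash
python3 - <<'E'
from h import *
s=st()
im=eyes.get_image('wrist');save(im['pixels'],'j8')
E
```

```text
t 32.2 pos [ 0.5451 -0.3587  0.0463] yaw -79.14 tilt [-0.0024  0.0073 -1.    ] F [-10.71  -1.97   3.53] w -0.0003
```

View pics/j8.png

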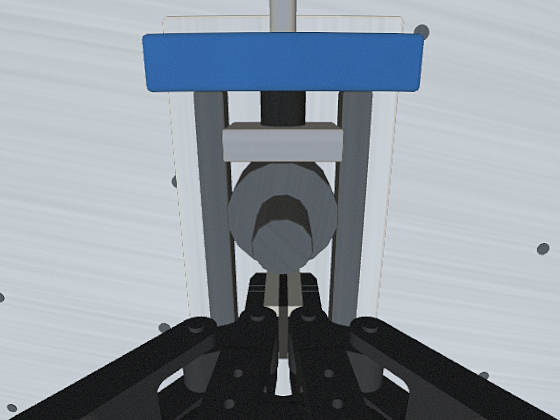

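Carriage is stopped at home (the position no longer changes). I raise the press in small steps.

Call:
send_rows:
  deltas:
    - {"grip": 0, "xyz": [0, -0.0012, -0.0004], "turn": 0}
    - {"grip": 0, "xyz": [0, -0.0024, -0.0008], "turn": 0}
    - {"grip": 0, "xyz": [0, -0.0024, -0.0008], "turn": 0}

```text
time: 32.62
tool_pos: [0.5452, -0.3587, 0.0464]
orientation: [2.417, -1.998, -0.014]
force: [-11.6, -1.8, 3.0]
width: 0.0
```

Call:
send_rows:
  deltas:
    - {"grip": 0, "xyz": [0, -0.0012, 0], "turn": 0}
    - {"grip": 0, "xyz": [0, -0.0012, 0], "turn": 0}

```text
time: 32.88
tool_pos: [0.5453, -0.3587, 0.0464]
orientation: [2.416, -1.998, -0.016]
force: [-13.7, -2.6, 3.3]
width: -0.0001
```

Call:
send_rows:
  deltas:
    - {"grip": 0, "xyz": [0, -0.0012, 0], "turn": 0}
    - {"grip": 0, "xyz": [0, -0.0012, 0], "turn": 0}

```text
time: 33.12
tool_pos: [0.5453, -0.3587, 0.0464]
orientation: [2.415, -1.998, -0.018]
force: [-15.6, -1.6, 5.3]
width: 0.0003
```

Call:
send_rows:
  deltas:
    - {"grip": 0, "xyz": [0, -0.0006, 0], "turn": 0}
    - {"grip": 0, "xyz": [0, -0.0006, 0], "turn": 0}
    - {"grip": 0, "xyz": [0, -0.0006, 0], "turn": 0}
    - {"grip": 0, "xyz": [0, -0.0006, 0], "turn": 0}
    - {"grip": 0, "xyz": [0, -0.0006, 0], "turn": 0}
    - {"grip": 0, "xyz": [0, -0.0006, 0], "turn": 0}

```text
time: 33.88
tool_pos: [0.5454, -0.3587, 0.0464]
orientation: [2.414, -1.998, -0.019]
force: [-15.4, -2.0, 4.4]
width: 0.0001
```

Call:
send_rows:
  deltas:
    - {"grip": 0, "xyz": [0, 0, 0], "turn": 0}
    - {"grip": 0, "xyz": [0, 0, 0], "turn": 0}
    - {"grip": 0, "xyz": [0, 0, 0], "turn": 0}
    - {"grip": 0, "xyz": [0, 0, 0], "turn": 0}

```text
time: 34.38
tool_pos: [0.5454, -0.3587, 0.0464]
orientation: [2.414, -1.998, -0.018]
force: [-15.1, -1.9, 4.4]
width: 0.0
```

```bash
python3 - <<'E'
from h import *
s=st()
E
```

```text
t 34.38 pos [ 0.5454 -0.3587  0.0464] yaw -79.22 tilt [-0.0042  0.0134 -0.9999] F [-15.11  -1.9    4.44] w 0.0
```

Held over 1 s at 15 N wrist force. To cover unknown floor friction, I add a slightly higher hold (about 17 N, still bounded under 20).

Call:
send_rows:
  deltas:
    - {"grip": 0, "xyz": [0, -0.0006, 0], "turn": 0}
    - {"grip": 0, "xyz": [0, -0.0011, 0], "turn": 0}
    - {"grip": 0, "xyz": [0, -0.0011, 0], "turn": 0}

```text
time: 34.75
tool_pos: [0.5454, -0.3587, 0.0464]
orientation: [2.413, -1.998, -0.02]
force: [-15.7, -2.5, 6.0]
width: -0.0
```

Call:
send_rows:
  deltas:
    - {"grip": 0, "xyz": [0, 0, 0], "turn": 0}
    - {"grip": 0, "xyz": [0, 0, 0], "turn": 0}
    - {"grip": 0, "xyz": [0, 0, 0], "turn": 0}
    - {"grip": 0, "xyz": [0, 0, 0], "turn": 0}
    - {"grip": 0, "xyz": [0, 0, 0], "turn": 0}
    - {"grip": 0, "xyz": [0, 0, 0], "turn": 0}

```text
time: 35.5
tool_pos: [0.5454, -0.3587, 0.0464]
orientation: [2.413, -1.998, -0.02]
force: [-16.6, -1.8, 6.4]
width: 0.0001
```

Call:
send_rows:
  deltas:
    - {"grip": 0, "xyz": [0, 0.003, 0], "turn": 0}
    - {"grip": 0, "xyz": [0, 0.006, 0], "turn": 0}
    - {"grip": 0, "xyz": [0, 0.01, 0], "turn": 0}
    - {"grip": 0, "xyz": [0, 0.02, 0], "turn": 0}
    - {"grip": 0, "xyz": [0, 0.05, 0], "turn": 0}
    - {"grip": 0, "xyz": [0, 0.07, -0.04], "turn": 0}
    - {"grip": 0, "xyz": [0, 0.07, -0.11], "turn": 0}
    - {"grip": 0, "xyz": [0, 0.07, -0.18], "turn": 0}
    - {"grip": 0, "xyz": [0, 0.07, -0.18], "turn": 0}
    - {"grip": 0, "xyz": [0, 0.07, -0.18], "turn": 0}

```text
time: 36.75
tool_pos: [0.5035, -0.3665, 0.1828]
orientation: [-2.423, 1.998, -0.002]
force: [-0.5, -0.1, -0.3]
width: 0.0002
```

```bash
python3 - <<'E'
from h import *
s=st()
W=eyes.get_image('wrist');save(W['pixels'],'e1')
im=eyes.get_image('side');save(cv2.resize(im['pixels'][110:260,200:410],None,fx=3.7,fy=3.7),'e1s')
T=eyes.get_image('top');save(T['pixels'],'e1t')
# jig frame
a=np.radians(10.97);ex=np.array([np.cos(a),np.sin(a),0]);ey=np.array([-np.sin(a),np.cos(a),0])
O=np.array([.447,-.3781,0])+.105*ex
import pickle;pickle.dump((s,W),open('e1.pkl','wb'))
for nm,X in [('face top home',O+.05*ex+[0,0,.0455]),('block front top',O+.075*ex+[0,0,.041]),('axis knob top',O+.028*ex+[0,0,.073]),('axis body top',O+.028*ex+[0,0,.045])]:print(nm,proj(W,X,s))
E
```

```text
t 36.75 pos [ 0.5035 -0.3665  0.1828] yaw -79.0 tilt [ 4.0e-04 -1.7e-03 -1.0e+00] F [-0.48 -0.05 -0.33] w 0.0002
face top home [283.06846837  64.69134377]
block front top [283.11600762  27.06333669]
axis knob top [283.07163637  98.18500312]
axis body top [283.0194545   97.32177318]
```

View pics/e1.png

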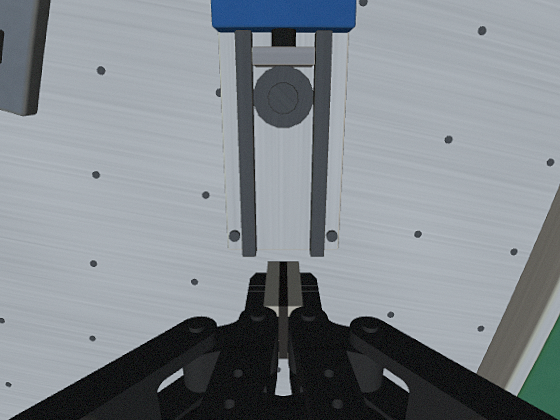

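View pics/e1s.png

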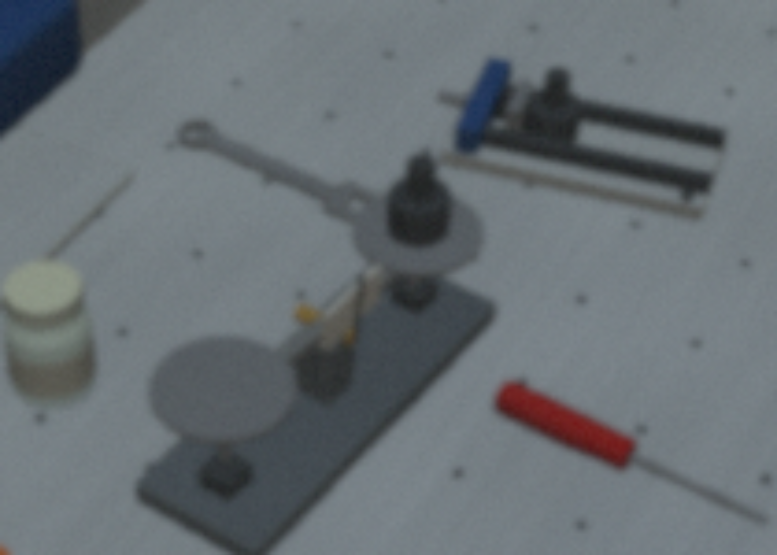

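View pics/e1t.png

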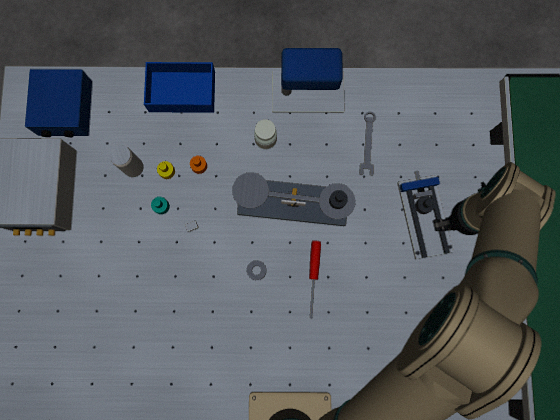

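The carriage is home: the face edge at row 66 and the block edge at row 29 are 37 px apart, as predicted. The weight touches the face, both weights are upright, and the lighter one is on the right pan. Handing in.

```bash
python3 - <<'E'
from h import *
print(arm.finish_job());st()
E
```

```text
the job is handed in; nothing more can be done
None
the job is handed in; nothing more can be done
```

I weighed both counterweights, pressed the heavier one home in the jig and left the lighter one on the right pan. The job was handed in after about 37 s of the 72 s allowed; `arm.finish_job()` gives no verdict.

- **Weighing:** I stood the weight found at (0.597, 0.263) on the left pan and the other on the right. The left pan stayed down after release, so the first weight is the heavier. The load in the gripper agreed: about 3.9 N against 2.6–3.2 N.
- **Pressing home:** The heavier weight went into the trough, and I pushed it with the shut fingers until the carriage stopped at its home end. I then held it at 15–16.7 N of wrist force for about 2.5 s.
- **Last checks:**
  - The spacing from pusher face to end block matched home (37 px measured, 37.6 px expected).
  - The heavier weight is upright and touching the face, and the lighter one is upright on the right pan.
  - The fingers are clear of everything, and by eye nothing else on the table had moved.

**Not confirmed:** I never measured the force on the carriage directly. Allowing for floor friction, I estimate the carriage felt 11–16 N during the hold, inside the 10–20 N range. When I first set the weight in the trough, it pressed the floor with 18 N; I eased off before releasing it. No check failed.

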